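# Pack the cut heat sinks from the saw's catch tray into the keyed tote

## Robot

A 6-joint arm with a two-finger parallel gripper is mounted at the origin on the work surface. World frame = base frame: x ahead of the robot, y to its left, z up, the work surface at z = 0. Lengths are in m, angles in degrees, forces in N, time in s.
With the tool pointing down it reaches from about 0.4 to 0.825 m from the base axis. Payload 7 kg.
Tool frame: the origin (TCP) lies at the very end of the fingers, on their centre line; the grasp point (between the pads) lies 19 mm behind it (r.grasp_offset is the z of the grasp point in the tool frame, in m); z points along the fingers, y is the direction in which the jaws open and shut (so a half turn about z gives the same grasp; the last joint's range is limited). The gripper opens to 88 mm and grips with 3 to 60 N. Pads are 19 mm wide; open, the fingers measure 130 mm over their backs; the gripper's body (78 mm by 193 mm) begins 47 mm behind the grasp point.
Start: joints at [81.595, 20.546, 0.682, 0, -70.136, -16.507], TCP at [0.284, 0.612, 0.227] pointing down, gripper open.
Joint ranges: [-176.03, 176.03], [-82.01, 121.73], [-58.28, 71.71], [-173.87, 95.51], [-174.79, -0.11], [-173.66, 173.66]. Speed limits (degrees/s): [136.94, 136.94, 172.46, 180, 180, 180].

## Interface

Orientations are given as [roll, pitch, yaw] about the fixed x, y, z axes, in that order (R = Rz(yaw) Ry(pitch) Rx(roll)).
In Python, from plant import r gives the robot as it stands.
- The arm moves only by the tool carry_out, never from a script. Its argument "plan" is a list of rows, each a list of 6 numbers: the shift along the world's x, y, z in m, then the turn, a rotation vector about the world's x, y, z in rad. In form: [[tx, ty, tz, wx, wy, wz], ...]. A call has 1 to 12 rows; each row shifts and turns the pose as measured when the row begins; what a row does not reach is not made up. A row lasts 1/12 s, in which the tool goes at most 41.7 mm and 7.16 degrees, less where a joint would pass 70% of its speed; a pose out of reach is approached as far as the arm can. A call with a gripper value outside its range is refused whole. "fingers" is the closure, from -1 (fully open) to 1 (shut), set as the call begins (left out, the last holds). The fingers move at their own pace and stop on an object; "force" is the grip in N (left out, the last holds). Time passes only in rows, so rows that do not move let the fingers close. It gives the time, the measured TCP pose, the force and the opening at its end, in the units of the state.
- r.get_state(): the state, without advancing time (a new reading comes with each control period).
- r.capture(name): name is "side" or "top" or "wrist"; returns the picture (384x512x3 uint8, red, green, blue); there is no depth.
- r.camera_model(name): a dict with "fov_y" (degrees; the focal length in pixels is half the picture's height over the tangent of half this angle, whatever the lens; pixels are square), "cx", "cy" (the principal point, pixels), "R" (3x3) and "t" (3): a world point X has camera coordinates R X + t; the wrist camera has in their place "mount" (4x4, takes a point from camera to tool coordinates, whose origin is the TCP and whose axes are the flange's). Camera axes: x right, y down, z forward; pixel columns grow to the right and rows downward; lengths in m; the calibration is good to about 2 mm. A picture is of the moment at which its call begins: read the wrist's pose just before it. camera_model takes no time and is no camera call.
- r.close_job(): hands the job in, once; it reports no verdict.
The state is a dict: "time_s": time; "joints": joint angles; "qd": joint speeds; "joint_torque": joint torques, N m; "tcp_pos": TCP position; "eef_rot": TCP orientation; "contact_force": force on the tool from outside, world axes, zero at the start; "moment": the same for the moment, N m; "gripper_width": finger opening in m.
Only numpy, scipy, OpenCV 4.12 (cv2) and the standard library are available. Lean on these libraries where they do the work, as an engineer would, in place of code of your own. Each camera call takes 0.05 s, during which the arm holds its last target.

## Task

Move the two finished, notched heat sinks from the cut-off machine's catch tray into the two empty nests of the tote, fins up and seated flat with each notch over the nest's key; set them down, don't drop them. Leave the short offcut in the tray and the heat sink that is already packed in its nest. Then press the reset button next to the tray fully down and let it go.

Things in the scene. Friction and masses are not known exactly. Their poses are not given: they have to be found in the camera images.
- machine: small bench cut-off machine, fixed. Origin: on the table under the centre of its open catch tray, 300 (x) x 290 (y), floor 6 above the table, rim 18 high. Grey housing 205 high at its +y side, y = 205 to 475, x = -120 to 180; outlet chute 120 wide overhangs from y = 155, 55 to 110 high. Button box at its -y side
- sink_a: finished heat sink: bare aluminium, 90 long (own x) x 46 wide (y) x 42 high (z), 0.16 to 0.3 kg; five fins along x on a 10 base; plain flat outer faces, gripped across the 46. A notch 18 wide (y), 22 deep (x), full height, opens in the middle of its +x end; other end plain. Lies fins up in the tray, yaw up to 100 deg either way from the machine's x. Origin: centre of underside
- sink_b: another, the same as sink_a in every respect
- offcut: short offcut of the same extrusion, 50 long (x) x 46 wide x 42 high, no notch, lying fins up in the same tray; it stays there. Origin: centre of the underside
- packed: heat sink like sink_a, already seated in nest0 of the tote; it stays there. Origin: centre of the underside
- tote: grey plastic packing tote, fixed, black nests, open on top, 200 (x) x 300 (y), rim 50 high, walls 5, floor 5 thick, with three nests side by side 88 apart along its y. Origin: centre of the underside
- nest0 (a point): nest at the tote's -y side, already holding the packed heat sink; point as for nest1
- nest1 (a point): middle nest, empty, a wall 12 high round a clear floor 96 (x) x 52 (y); a key block 12 wide, 16 long, 22 high stands mid-way at its +x end. A heat sink fits (3 clear all round) only with its notch over the key; turned round it stands up on the key. Point: nest centre on the tote's floor, 5 above the table; the tote's axes. A seated heat sink has its origin and x axis here
- nest2 (a point): empty nest at the tote's +y side; nest and point as for nest1
- nest1_key (a point): point on nest1's floor under the middle of its key, 40 along +x from point nest1
- nest2_key (a point): the same for nest2, 40 along +x from point nest2
- sink_a_notch (a point): point at underside height in the notch of sink_a, 40 along its +x from its origin
- sink_b_notch (a point): the same for sink_b
- reset_button_top (a point): centre of the top of the reset button: black, round, 40 across, facing up, on a grey box 90 x 75 x 45 high beside the tray, towards the tote
- reset_button (a joint): travel of the reset button (m): 0 up, 0.006 fully down (about 5 N); springs back
There are look-alikes about, which are no part of the job. Leave any blue or pink look-alike of the sink_a alone. Leave any turquoise look-alike of the sink_b alone.

How it is judged:
By the outcome, as a careful person would: the job done as asked, in the order asked, and still so for the second after the job is handed in, with the robot touching nothing.
It also fails if it takes over 72 s, if anything falls off the work surface, if the arm or the gripper's body presses on something with over 40 N, if the wrist force passes 120 N, or if a joint passes its speed limit or range.

## Working session

There is one attempt and no reset: what is moved stays moved. The work goes in short steps, Python scripts to look and compute and a tool call to move; the robot and the scene stay as the last step left them, time stands still between calls to the robot, and variables do not carry over. Pictures are saved under pics/ and viewed, and the job is handed in when it is done.

Besides the shell and the picture viewer there is one more tool, called after "Call:" by a JSON object that holds its "name" and its "arguments". carry_out: Moves the arm, as the interface text tells. Its arguments: {"type":"object","properties":{"plan":{"type":"array"},"fingers":{"type":"number"},"force":{"type":"number"}},"required":["plan"]}

```bash
ls; mkdir -p pics
python3 - <<'E'
from plant import r
import cv2,json
s=r.get_state(); print(s)
for n in ("side","top","wrist"):
    cv2.imwrite(f"pics/{n}0.png",r.capture(n)[:,:,::-1]); print(n,r.camera_model(n))
E
```

```text
pics
{'time_s': 0.0, 'joints': array([ 8.15953047e+01,  2.05933550e+01,  6.35178020e-01, -2.11155549e-02,
       -7.01339054e+01, -1.65062650e+01]), 'qd': array([ 0.06074881, -0.0701466 ,  0.08156744,  0.0443745 , -0.02977629,
       -0.04487518]), 'joint_torque': array([ 1.57960349e-03, -5.82718241e+01,  2.93050486e+01,  6.99740052e+00,
        6.74753683e-03, -1.63914242e-04]), 'tcp_pos': array([0.28413892, 0.61176732, 0.22560853]), 'eef_rot': array([ 1.79906072e+02, -7.13335955e-03, -2.49181460e+01]), 'contact_force': array([ 0.04933148, -0.43098451,  0.67673813]), 'moment': array([-0.01204223,  0.02057266, -0.01429907]), 'gripper_width': 0.08767175503164254}
side {'fov_y': 53.82242489612738, 'cx': 247.8238039368797, 'cy': 187.51977522662435, 'R': array([[ 0.97796819, -0.20805869, -0.01702354],
       [-0.15965443, -0.69291683, -0.70311929],
       [ 0.13449418,  0.69034618, -0.71086811]]), 't': array([-0.4230637 ,  0.17621566,  1.13452999])}
top {'fov_y': 52.137727756715634, 'cx': 256.08223516763104, 'cy': 186.10404906263426, 'R': array([[ 0.0264104 , -0.99957925, -0.0119921 ],
       [-0.9877349 , -0.02424694, -0.15424607],
       [ 0.1538904 ,  0.01591872, -0.98795968]]), 't': array([0.05792897, 0.46908305, 1.11383473])}
wrist {'fov_y': 61.185193300957074, 'cx': 258.5047296774555, 'cy': 195.872754137143, 'mount': array([[-8.07879248e-04, -9.68700093e-01, -2.48232709e-01,
         6.56415848e-02],
       [ 9.99999641e-01, -7.18738953e-04, -4.49725052e-04,
         1.71775690e-04],
       [ 2.57234183e-04, -2.48232983e-01,  9.68700325e-01,
        -1.58410733e-01],
       [ 0.00000000e+00,  0.00000000e+00,  0.00000000e+00,
         1.00000000e+00]])}
```

View pics/side0.png

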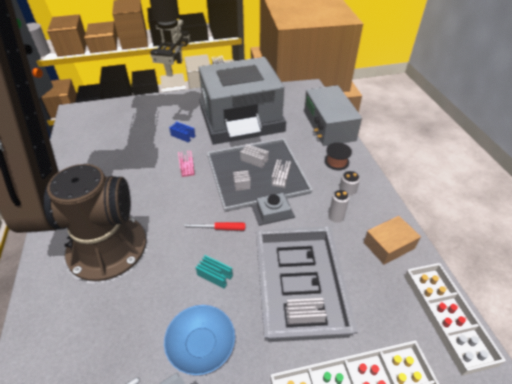

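View pics/top0.png

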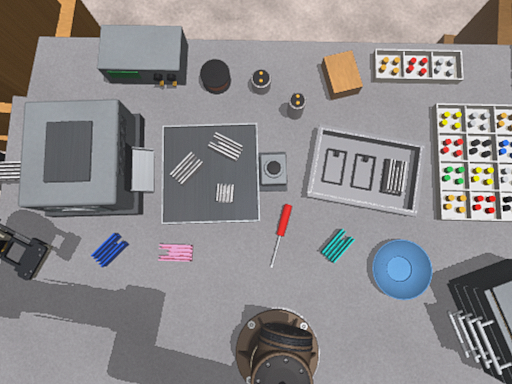

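View pics/wrist0.png

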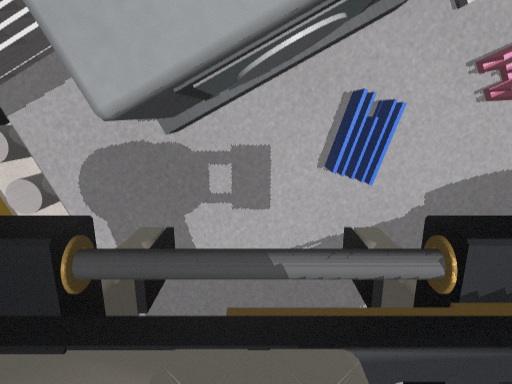

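The side view shows the tray with three bare pieces at about (255,155), (282,173) and (241,180). The tote is at (305,285) with nest0 filled at (305,312). In the top view the tray pieces are at (186,167), (225,146) and (225,193), and the square one is the offcut. The button is at (273,169) and the tote at (365,172). The blue, pink and turquoise look-alikes lie outside the tray.

```bash
cat > h.py <<'E'
import numpy as np, cv2
from scipy.spatial.transform import Rotation as Rt
from plant import r
def cam(name,s=None):
    m=r.camera_model(name); f=192/np.tan(np.radians(m['fov_y']/2))
    K=np.array([[f,0,m['cx']],[0,f,m['cy']],[0,0,1]])
    if name!='wrist': return K,m['R'],m['t']
    s=s or r.get_state()
    T=np.eye(4);T[:3,:3]=Rt.from_euler('xyz',s['eef_rot'],degrees=True).as_matrix();T[:3,3]=s['tcp_pos']
    W=np.linalg.inv(T@m['mount']); return K,W[:3,:3],W[:3,3]
def toplane(c,uv,z):
    K,R,t=c; uv=np.atleast_2d(uv).astype(float)
    d=np.c_[uv,np.ones(len(uv))]@np.linalg.inv(K).T@R; o=-R.T@t
    return o+d*((z-o[2])/d[:,2])[:,None]
def proj(c,X):
    K,R,t=c; x=np.atleast_2d(X)@R.T+t; x=x@K.T; return x[:,:2]/x[:,2:]
E
python3 - <<'E'
import cv2,numpy as np
im=cv2.imread('pics/top0.png'); 
c=im[115:235,150:290]; cv2.imwrite('pics/top0_tray.png',cv2.resize(c,None,fx=5,fy=5,interpolation=cv2.INTER_CUBIC))
c=im[120:220,300:425]; cv2.imwrite('pics/top0_tote.png',cv2.resize(c,None,fx=6,fy=6,interpolation=cv2.INTER_CUBIC))
E
```

```text
(no output)
```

View pics/top0_tray.png

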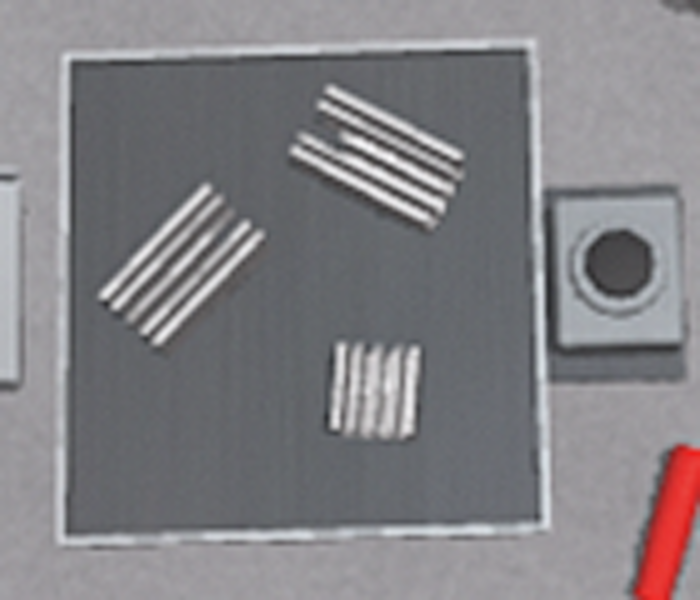

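View pics/top0_tote.png

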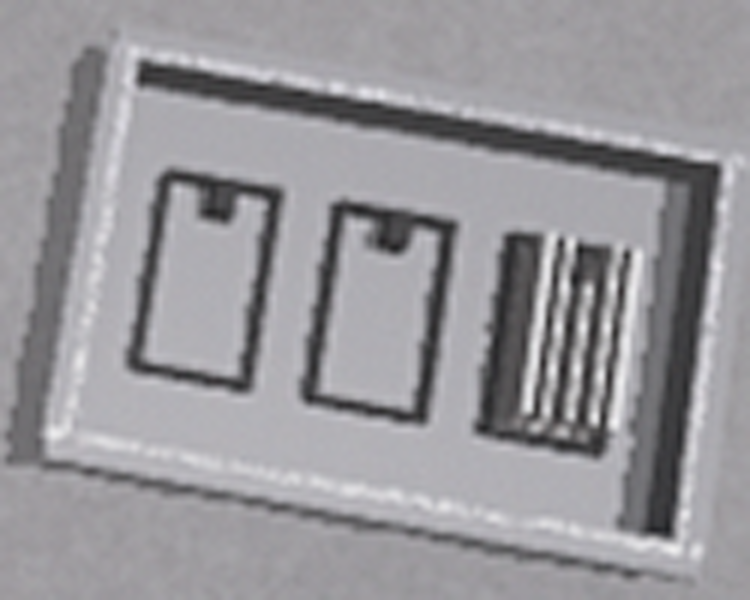

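Run:
```python
from h import *
c=cam('top'); im=cv2.imread('pics/top0.png')
# tray rim corners (z .018) and key features, from enlarged crops
def T(p,z): return np.round(toplane(c,p,z)*1000,1)
tr=np.array([[66,55],[535,43],[547,527],[62,541]])/5+[150,115]
P=T(tr,.018); print('tray',P,P.mean(0)); 
d=P[0]-P[1]; print('tray yaw from y', np.degrees(np.arctan2(-d[0],d[1])), np.linalg.norm(d), np.linalg.norm(P[0]-P[3]))
print('button',T(np.array([[620,263]])/5+[150,115],.05))
tt=np.array([[125,48],[742,155],[692,565],[50,450]])/6+[300,120]
Q=T(tt,.05);print('tote',Q,Q.mean(0)); d=Q[0]-Q[1];print(np.degrees(np.arctan2(-d[0],d[1])),np.linalg.norm(d), np.linalg.norm(Q[0]-Q[3]))
for n,q in(('n2',[[162,175],[284,187],[250,388],[132,370]]),('n1',[[338,205],[457,215],[427,422],[305,402]])):
    q=T(np.array(q)/6+[300,120],.017);print(n,q.mean(0),np.linalg.norm(q[0]-q[1]),np.linalg.norm(q[0]-q[3]), (q[0]-q[3]+q[1]-q[2]))
g=im.min(2); m=np.zeros_like(g); m[130:220,168:254]=(g[130:220,168:254]>150)*255
m=cv2.morphologyEx(m,cv2.MORPH_CLOSE,np.ones((7,7)))
for k in cv2.findContours(m,cv2.RETR_EXTERNAL,cv2.CHAIN_APPROX_NONE)[0]:
    if cv2.contourArea(k)<100: continue
    w=toplane(c,k[:,0],.048)[:,:2]*1000
    (x,y),s,a=cv2.minAreaRect(w.astype(np.float32)); print('obj',k[:,0].mean(0),round(x),round(y),np.round(s),round(a,1))
```

```text
tray [[649.6 359.4  18. ]
 [663.7  72.5  18. ]
 [368.6  57.7  18. ]
 [353.1 343.1  18. ]] [508.75  208.175  18.   ]
tray yaw from y 2.8135970948720908 287.2462706459389 296.94770583387236
button [[521.3  18.8  50. ]]
tote [[ 644.1 -117.4   50. ]
 [ 596.8 -418.    50. ]
 [ 395.6 -386.5   50. ]
 [ 443.1  -81.6   50. ]] [ 519.9   -250.875   50.   ]
-8.94228186921725 304.29861977997865 204.16326799892286
n2 [ 535.6 -163.4   17. ] 61.387946699657576 101.11874208078348 [202.8 -32.8   0. ]
n1 [ 521.925 -250.15    17.   ] 59.5214247141313 102.12795895346187 [205.9 -34.6   0. ]
obj [224.515625 192.203125] 445 161 [50. 49.] 1.4
obj [185.93589744 167.32051282] 516 278 [47. 90.] 47.9
obj [225.11494253 145.55172414] 585 163 [97. 47.] 64.2
```

Best guesses:
- **Left piece, px (186,167), about 90 long:** a finished sink. The 100° yaw limit puts its notch towards +x/−y, a yaw of about −42°.
- **Right piece, px (225,146):** a finished sink, with the notch visible at its upper left.
- **Square piece, px (225,193), 50 × 49:** the offcut, which stays.

I'll bring the wrist camera over to refine these.

Call:
{"name": "carry_out", "arguments": {"plan": [[0.0,-0.01,0.04,0,0,-0.1],[0.02,-0.035,0,0,0,-0.1],[0.02,-0.035,0,0,0,-0.1],[0.02,-0.035,0,0,0,0],[0.02,-0.035,0,0,0,0],[0.02,-0.035,0,0,0,0],[0.02,-0.035,0,0,0,0],[0.02,-0.035,0,0,0,0],[0.02,-0.035,0,0,0,0],[0.02,-0.03,0,0,0,0],[0.0,0.0,0,0,0,0]], "fingers": -1, "force": 50}}

```text
time_s: 1.07
tcp_pos: [0.4645, 0.2796, 0.2625]
eef_rot: [179.6, -0.1, -42.6]
contact_force: [-0.0, 0.5, -0.5]
gripper_width: 0.0876
```

Run:
```python
from h import *
import pickle
s=r.get_state(); im=r.capture('wrist')[:,:,::-1].copy(); print(s['time_s'],s['tcp_pos'],s['eef_rot'],s['joints'])
pickle.dump(s,open('s1.pkl','wb')); cv2.imwrite('pics/wrist1.png',im)
```

```text
1.0667 [0.46451721 0.27963276 0.26252204] [ 1.79554341e+02 -8.88231027e-02 -4.25988983e+01] [ 5.18047054e+01  6.98763858e+00 -1.26184590e+01  5.75249676e-02
 -7.08450746e+01 -4.42303839e+00]
```

View pics/wrist1.png

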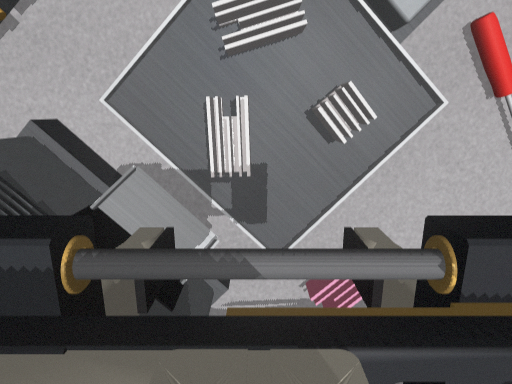

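Run:
```python
from h import *
import pickle
s=pickle.load(open('s1.pkl','rb')); im=cv2.imread('pics/wrist1.png'); c=cam('wrist',s)
cv2.imwrite('pics/wrist1_crop.png',cv2.resize(im[0:190,180:390],None,fx=3.1,fy=3.1,interpolation=cv2.INTER_CUBIC))
g=im.min(2); m=(g>170).astype(np.uint8)*255
m=cv2.morphologyEx(m,cv2.MORPH_CLOSE,np.ones((9,9)))
for k in cv2.findContours(m,cv2.RETR_EXTERNAL,cv2.CHAIN_APPROX_NONE)[0]:
    if cv2.contourArea(k)<600: continue
    w=toplane(c,k[:,0],.048)[:,:2]*1000
    (x,y),sz,a=cv2.minAreaRect(w.astype(np.float32)); print('obj',k[:,0].mean(0),round(x,1),round(y,1),np.round(sz,1),round(a,1))
```

```text
obj [228.35272727 132.32363636] 515.5 276.4 [45.9 89.4] 48.9
obj [346.78034682 111.54913295] 446.2 160.7 [46.2 52.6] 87.4
obj [413.57905759 155.11099476] 343.1 127.4 [250.9 282.7] 34.0
obj [254.19322034  18.17288136] 585.7 164.6 [90.  48.2] 63.6
obj [93.20258621 77.51206897] 659.7 346.9 [199.  181.2] 41.5
```

View pics/wrist1_crop.png

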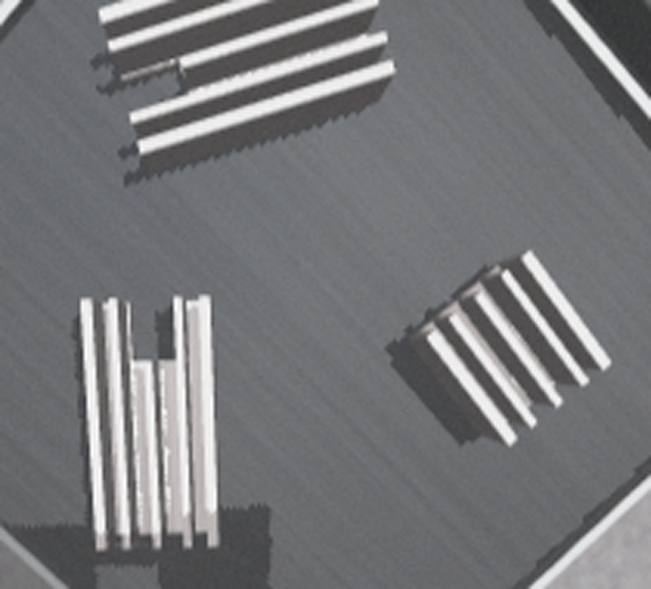

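Run:
```python
from h import *
import pickle
s=pickle.load(open('s1.pkl','rb')); c=cam('wrist',s); t=cam('top')
for z in(.055,.08,.11):
    print(z,np.round(toplane(c,[[135,166],[214,238]],z)*1000), np.round(toplane(t,[[155,148],[154.5,191]],z)*1000))
```

```text
0.055 [[564. 376.  55.]
 [441. 372.  55.]] [[571. 370.  55.]
 [443. 363.  55.]]
0.08 [[560. 367.  80.]
 [446. 362.  80.]] [[564. 362.  80.]
 [440. 356.  80.]]
0.11 [[556. 355. 110.]
 [452. 351. 110.]] [[557. 354. 110.]
 [436. 347. 110.]]
```

Pixel candidates in the wrist picture:
- **(229,135):** notched sink, notch towards the top of the picture.
- **(254,18):** notched sink, notch at its left end.
- **(347,112):** short piece with no notch, so the offcut.

I'll pick the first one, gripping 27 mm towards its notch so the gripper body clears the chute.

Call:
{"name": "carry_out", "arguments": {"plan": [[0.024,-0.007,-0.03,0.006,-0.005,0.026],[0.024,-0.007,-0.03,0,0,0],[0.023,-0.007,-0.03,0,0,0],[0,0,-0.035,0,0,0],[0,0,-0.03,0,0,0],[0,0,0,0,0,0]]}}

```text
time_s: 1.62
tcp_pos: [0.5384, 0.2617, 0.105]
eef_rot: [-179.4, -0.0, -41.1]
contact_force: [-1.5, -0.5, -0.8]
gripper_width: 0.0879
```

Run:
```python
from h import *
s=r.get_state(); im=r.capture('wrist')[:,:,::-1].copy(); print(s['time_s'],s['tcp_pos'],s['eef_rot']); cv2.imwrite('pics/wrist2.png',im)
```

```text
1.6167 [0.53837985 0.26171499 0.10500816] [-1.79358294e+02 -4.24395433e-02 -4.10870003e+01]
```

View pics/wrist2.png

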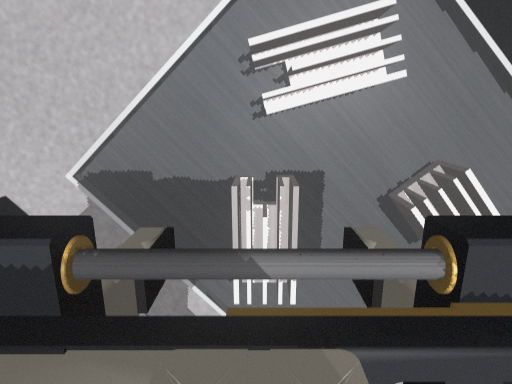

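The sink at (265,235) lies along the fingers, midway between them. The second sink is at (330,60).

Call:
{"name": "carry_out", "arguments": {"plan": [[-0.002,-0.003,-0.025,-0.007,0.006,0],[0,0,-0.025,0,0,0],[0,0,-0.02,0,0,0],[0,0,-0.011,0,0,0],[0,0,0,0,0,0]]}}

```text
time_s: 2.08
tcp_pos: [0.5416, 0.2671, 0.0351]
eef_rot: [-179.0, -0.3, -40.6]
contact_force: [-0.7, -0.0, 0.7]
gripper_width: 0.0876
```

Run:
```python
from h import *
s=r.get_state(); im=r.capture('side')[:,:,::-1].copy(); print(s['time_s'],s['tcp_pos'],s['eef_rot'],s['contact_force']); cv2.imwrite('pics/side2.png',cv2.resize(im[110:230,170:330],None,fx=4,fy=4))
```

```text
2.0833 [0.54164989 0.26711174 0.03511025] [-179.02292917   -0.34102331  -40.64394815] [-0.72789975 -0.01790859  0.68397345]
```

View pics/side2.png

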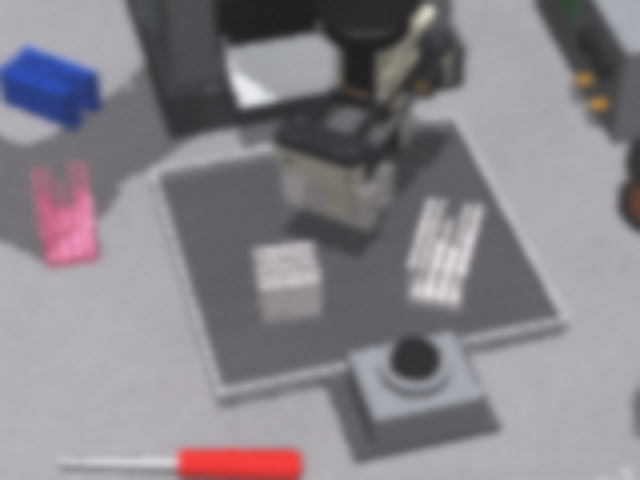

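Call:
{"name": "carry_out", "arguments": {"plan": [[-0.005,-0.008,-0.003,-0.009,0.015,-0.008],[0,0,0,0,0,0]]}}

```text
time_s: 2.3
tcp_pos: [0.5381, 0.261, 0.0367]
eef_rot: [-179.7, -0.1, -41.0]
contact_force: [-0.6, -0.4, -0.5]
gripper_width: 0.0873
```

```bash
cat >> h.py <<'E'
def st(tgt=None,yaw=None):
    s=r.get_state(); print(round(s['time_s'],2),np.round(s['tcp_pos']*1000,1),np.round(s['eef_rot'],2),'F',np.round(s['contact_force'],1),'w',round(s['gripper_width']*1000,1))
    if tgt is not None:
        Rc=Rt.from_euler('xyz',s['eef_rot'],degrees=True); Rd=Rt.from_euler('xyz',[180,0,yaw],degrees=True)
        print('need',np.round(np.array(tgt)-s['tcp_pos']*1000,1),'mm, rotvec',np.round((Rd*Rc.inv()).as_rotvec(),4))
    return s
E
python3 -c "
from h import *
st([536,258.7,24],-41.1)"
```

```text
2.3 [538.1 261.   36.7] [-1.7974e+02 -7.0000e-02 -4.1020e+01] F [-0.6 -0.4 -0.5] w 87.3
need [ -2.1  -2.3 -12.7] mm, rotvec [-0.0025  0.0039 -0.0015]
```

Call:
{"name": "carry_out", "arguments": {"plan": [[-0.003,-0.003,-0.008,-0.002,0.004,-0.001],[0,0,-0.005,0,0,0],[0,0,0,0,0,0]]}}

```text
time_s: 2.55
tcp_pos: [0.5365, 0.259, 0.0264]
eef_rot: [-179.7, -0.0, -41.1]
contact_force: [-0.3, 0.5, 0.1]
gripper_width: 0.0875
```

```bash
python3 -c "
from h import *
st([536,258.7,24],-41.1)"
```

```text
2.55 [536.5 259.   26.4] [-1.7966e+02 -1.0000e-02 -4.1090e+01] F [-0.3  0.5  0.1] w 87.5
need [-0.5 -0.3 -2.4] mm, rotvec [-0.0044  0.004  -0.0002]
```

Call:
{"name": "carry_out", "arguments": {"plan": [[0,0,-0.003,-0.004,0.004,0],[0,0,0,0,0,0],[0,0,0,0,0,0],[0,0,0,0,0,0],[0,0,0,0,0,0],[0,0,0,0,0,0]], "fingers": 1, "force": 50}}

```text
time_s: 3.05
tcp_pos: [0.5368, 0.2588, 0.0232]
eef_rot: [180.0, 0.0, -41.1]
contact_force: [-0.1, -0.1, 0.3]
gripper_width: 0.0532
```

```bash
python3 -c "
from h import *
st([536,258.7,24],-41.1)"
```

```text
3.05 [536.8 258.8  23.2] [179.98   0.   -41.09] F [-0.1 -0.1  0.3] w 53.2
need [-0.8 -0.1  0.8] mm, rotvec [ 0.0002 -0.0002 -0.0001]
```

Call:
{"name": "carry_out", "arguments": {"plan": [[0,0,0,0,0,0],[0,0,0,0,0,0],[0,0,0,0,0,0],[0,0,0,0,0,0]]}}

```text
time_s: 3.38
tcp_pos: [0.5368, 0.2588, 0.0233]
eef_rot: [180.0, 0.0, -41.1]
contact_force: [-0.1, 0.2, 0.3]
gripper_width: 0.0453
```

```bash
python3 -c "
from h import *
st([536,258.7,24],-41.1)"
```

```text
3.38 [536.8 258.8  23.3] [179.99   0.   -41.1 ] F [-0.1  0.2  0.3] w 45.3
need [-0.8 -0.1  0.7] mm, rotvec [ 0.0002 -0.0002 -0.    ]
```

Call:
{"name": "carry_out", "arguments": {"plan": [[0,0,0.01,0,0,0],[0,0,0.025,0,0,0],[0,-0.005,0.03,0,0,0],[0,-0.01,0.03,0,0,0],[0,-0.02,0.025,0,0,0],[0,0,0,0,0,0]]}}

```text
time_s: 3.88
tcp_pos: [0.533, 0.2203, 0.1468]
eef_rot: [179.4, 0.1, -41.0]
contact_force: [-0.8, 0.8, -3.2]
gripper_width: 0.0459
```

Run:
```python
from h import *
st([536,220,140],-41.1)
cv2.imwrite('pics/wrist3.png',r.capture('wrist')[:,:,::-1])
im=r.capture('side')[:,:,::-1].copy();cv2.imwrite('pics/side3.png',cv2.resize(im[90:230,170:330],None,fx=4,fy=4))
```

```text
3.88 [533.  220.3 146.8] [ 1.7939e+02  6.0000e-02 -4.1030e+01] F [-0.8  0.8 -3.2] w 45.9
need [ 3.  -0.3 -6.8] mm, rotvec [ 0.0072 -0.0078 -0.0012]
```

View pics/wrist3.png

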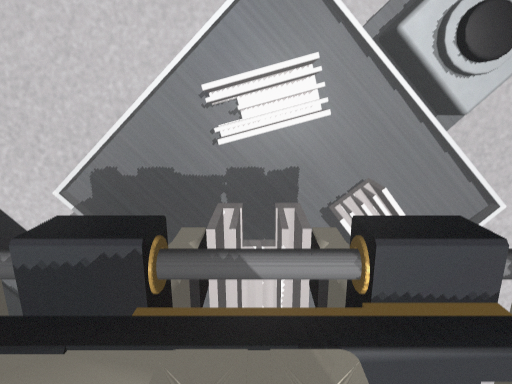

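View pics/side3.png

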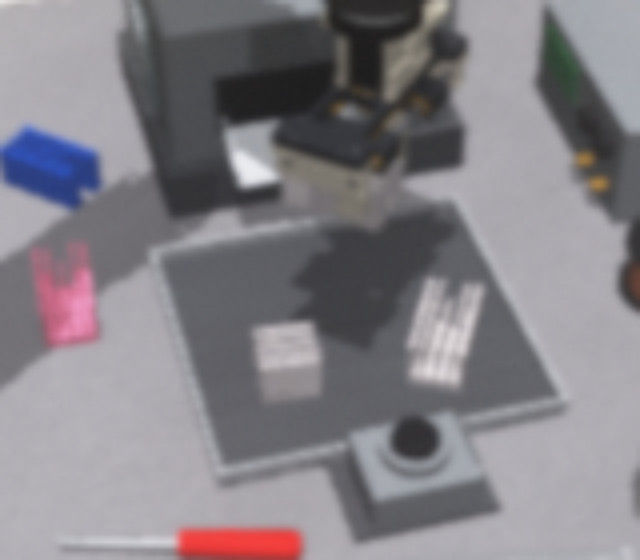

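Run:
```python
from h import *
im=cv2.imread('pics/wrist3.png')
cv2.imwrite('pics/wrist3_crop.png',cv2.resize(im[190:320,160:360],None,fx=4,fy=4,interpolation=cv2.INTER_CUBIC))
s=r.get_state(); c=cam('wrist',s)
g=im.min(2); m=(g>170).astype(np.uint8)*255; m[150:]=0
m=cv2.morphologyEx(m,cv2.MORPH_CLOSE,np.ones((9,9)))
for k in cv2.findContours(m,cv2.RETR_EXTERNAL,cv2.CHAIN_APPROX_NONE)[0]:
    if cv2.contourArea(k)<600: continue
    w=toplane(c,k[:,0],.048)[:,:2]*1000
    (x,y),sz,a=cv2.minAreaRect(w.astype(np.float32)); print('obj',k[:,0].mean(0),round(x,1),round(y,1),np.round(sz,1),round(a,1))
# projected held-sink corners if x offset is -27
m=r.camera_model('wrist')['mount']; M=np.linalg.inv(m); K=c[0]
for z in(.0173,-.0247):
    for x in(.018,-.004): print(x,z,np.round(proj((K,M[:3,:3],M[:3,3]),[[x,-.023,z],[x,.023,z],[x,-.009,z],[x,.009,z]])))
```

```text
obj [266.02331002  98.67365967] 583.3 166.3 [89.  46.1] 63.8
obj [435.18555417  64.73723537] 517.1 45.8 [175.6  74.9] 3.0
obj [89.97297297 58.51033386] 669.6 242.7 [181.3 102.7] 49.1
0.018 0.0173 [[217. 201.]
 [299. 200.]
 [242. 201.]
 [274. 200.]]
-0.004 0.0173 [[218. 237.]
 [298. 237.]
 [242. 237.]
 [274. 237.]]
0.018 -0.0247 [[205. 226.]
 [311. 226.]
 [237. 226.]
 [278. 226.]]
-0.004 -0.0247 [[207. 272.]
 [309. 272.]
 [238. 272.]
 [278. 272.]]
```

View pics/wrist3_crop.png

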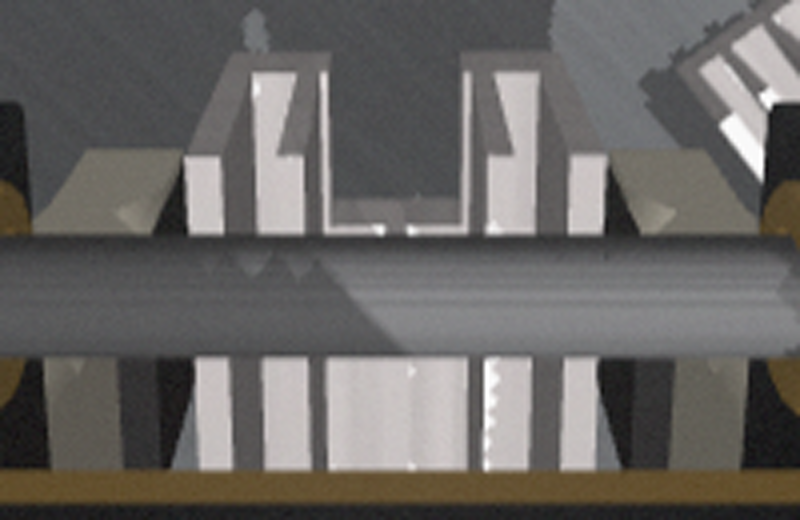

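Held level, no tilt or slip. The notch end sits about 17 mm ahead of the TCP, so the sink origin is about 28 mm behind it along tool x. Next I'll move over the tote.

Call:
{"name": "carry_out", "arguments": {"plan": [[-0.008,-0.037,0.012,0.003,-0.003,0.11],[-0.008,-0.037,0.012,0,0,0.11],[-0.008,-0.037,0.012,0,0,0.11],[-0.008,-0.038,0.0,0,0,0.11],[-0.008,-0.038,0.0,0,0,0.11],[-0.008,-0.038,0,0,0,0],[-0.008,-0.038,0,0,0,0],[-0.008,-0.038,0,0,0,0],[-0.008,-0.038,0,0,0,0],[-0.008,-0.038,0,0,0,0],[-0.01,-0.035,0,0,0,0],[0,0,0,0,0,0]]}}

```text
time_s: 4.98
tcp_pos: [0.4273, -0.2007, 0.1646]
eef_rot: [179.1, 1.3, -7.6]
contact_force: [-0.1, 0.3, -3.5]
gripper_width: 0.0459
```

Run:
```python
from h import *
import pickle
s=st([440,-200,190],-9); print(s['joints'])
im=r.capture('wrist')[:,:,::-1].copy(); cv2.imwrite('pics/wrist4.png',im); pickle.dump(s,open('s4.pkl','wb'))
```

```text
4.98 [ 427.3 -200.7  164.6] [179.06   1.33  -7.61] F [-0.1  0.3 -3.5] w 45.9
need [12.7  0.7 25.4] mm, rotvec [ 0.013  -0.0253 -0.0245]
[ -0.51562033   4.94355384 -28.90638044   0.91622505 -57.58546325
  82.41987032]
```

View pics/wrist4.png

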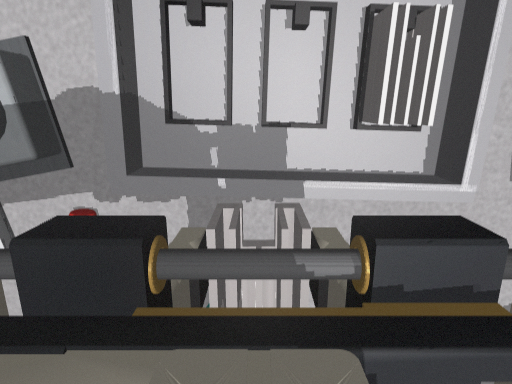

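Run:
```python
from h import *
im=cv2.imread('pics/wrist4.png')
cv2.imwrite('pics/wrist4_crop.png',cv2.resize(im[0:140,150:350],None,fx=4,fy=4,interpolation=cv2.INTER_CUBIC))
```

```text
(no output)
```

View pics/wrist4_crop.png

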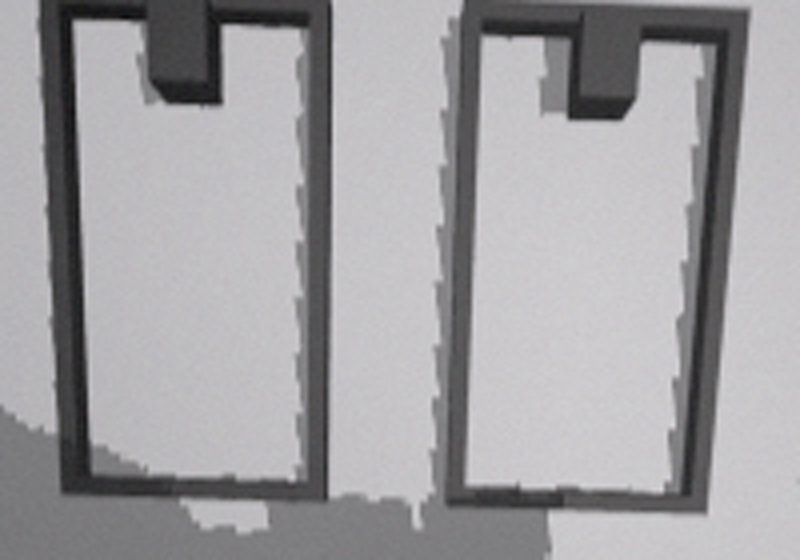

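Run:
```python
from h import *
import pickle
s=pickle.load(open('s4.pkl','rb')); c=cam('wrist',s)
W=lambda p,z=.017: toplane(c,np.array(p)/4+[150,0]-[.4,.4],z)[:,:2]*1000
a=W([[468,0],[750,10],[706,512],[446,503]]); print(np.round(a,1),a.mean(0))
L=lambda v:(round(np.linalg.norm(v),1),round(np.degrees(np.arctan2(v[1],v[0])),2))
print('len',L(a[0]-a[3]),L(a[1]-a[2]),'wid',L(a[0]-a[1]),L(a[3]-a[2]))
b=W([[62,493],[327,500]]); print('n2 bottom',b, L(b[0]-b[1])); print('pitch',L(b.mean(0)-a[2:].mean(0)))
# key top front face corners z=.027: nest1 (570,98),(622,98) ; nest2 (168,80)?,(208,80)
k1=W([[570,97],[622,97]],.027);k2=W([[160,80],[208,80]],.027);print('key fronts',k1,k1.mean(0),k2.mean(0),L(k2.mean(0)-k1.mean(0)))
```

```text
[[ 578.2 -230. ]
 [ 568.8 -288.3]
 [ 467.2 -271.2]
 [ 477.2 -212.1]] [ 522.86801917 -250.40681081]
len (np.float64(102.6), np.float64(-10.07)) (np.float64(103.1), np.float64(-9.53)) wid (np.float64(59.1), np.float64(80.83)) (np.float64(60.0), np.float64(80.37))
n2 bottom [[ 491.1445214  -125.60387238]
 [ 481.53473719 -185.14607253]] (np.float64(60.3), np.float64(80.83))
pitch (np.float64(87.4), np.float64(80.7))
key fronts [[ 555.32700689 -247.79709826]
 [ 553.94413545 -258.40452681]] [ 554.63557117 -253.10081254] [ 568.62297724 -170.02861775] (np.float64(84.2), np.float64(80.44))
```

Call:
{"name": "carry_out", "arguments": {"plan": [[0.03,-0.014,0,0.013,-0.025,-0.028],[0.03,-0.014,-0.01,0,0,0],[0.03,-0.013,-0.015,0,0,0],[0.025,-0.01,-0.015,0,0,0],[0,0,0,0,0,0]]}}

```text
time_s: 5.45
tcp_pos: [0.5459, -0.2488, 0.118]
eef_rot: [-179.8, 0.2, -9.4]
contact_force: [1.0, -1.2, -2.8]
gripper_width: 0.0457
```

Run:
```python
from h import *
st([550,-254.8,70],-9.2)
```

```text
5.45 [ 545.9 -248.8  118. ] [-179.79    0.21   -9.41] F [ 1.  -1.2 -2.8] w 45.7
need [  4.1  -6.  -48. ] mm, rotvec [-0.0043 -0.003   0.0036]
```

Call:
{"name": "carry_out", "arguments": {"plan": [[0.004,-0.006,-0.02,-0.004,-0.003,0.004],[0,0,-0.02,0,0,0],[0,0,-0.005,0,0,0],[0,0,0,0,0,0],[0,0,0,0,0,0]]}}

```text
time_s: 5.87
tcp_pos: [0.5506, -0.2497, 0.0642]
eef_rot: [-180.0, 0.7, -9.0]
contact_force: [-0.3, -0.1, -2.4]
gripper_width: 0.0459
```

Run:
```python
from h import *
st([550,-254.8,55],-9.2)
```

```text
5.87 [ 550.6 -249.7   64.2] [-179.95    0.66   -9.  ] F [-0.3 -0.1 -2.4] w 45.9
need [-0.6 -5.1 -9.2] mm, rotvec [-0.0026 -0.0112 -0.0035]
```

Call:
{"name": "carry_out", "arguments": {"plan": [[-0.001,-0.005,-0.004,-0.003,-0.011,-0.003],[0,0,0,0,0,0],[0,0,0,0,0,0]]}}

```text
time_s: 6.12
tcp_pos: [0.5507, -0.254, 0.0621]
eef_rot: [180.0, -0.2, -9.1]
contact_force: [0.8, 0.4, -2.8]
gripper_width: 0.0455
```

Run:
```python
from h import *
s=st([550,-254.8,55],-9.2)
im=r.capture('wrist')[:,:,::-1].copy()
cv2.imwrite('pics/wrist5.png',cv2.resize(im[60:320,130:390],None,fx=2.2,fy=2.2,interpolation=cv2.INTER_CUBIC))
c=cam('wrist',s); p=np.array([522.4,-250.3]); ux=np.array([.9871,-.1599]);uy=np.array([.1599,.9871])
```

```text
6.12 [ 550.7 -254.    62.1] [179.97  -0.21  -9.08] F [ 0.8  0.4 -2.8] w 45.5
need [-0.7 -0.8 -7.1] mm, rotvec [ 0.0012  0.0034 -0.0021]
```

View pics/wrist5.png

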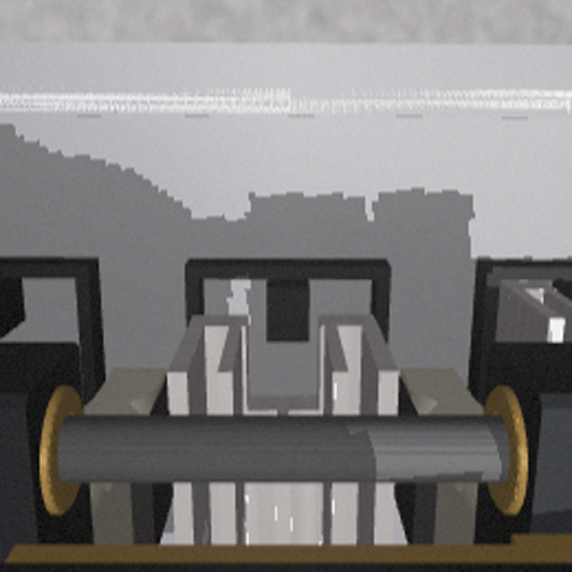

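The key is centred ahead of the notch: key at crop x 288, notch 285, nest walls 204–372. About 0.8 mm is needed in −y. Lowering in steps.

Call:
{"name": "carry_out", "arguments": {"plan": [[0,-0.001,-0.008,0.001,0.003,-0.002],[0,0,-0.007,0,0,0],[0,0,0,0,0,0]]}}

```text
time_s: 6.42
tcp_pos: [0.5517, -0.2554, 0.0483]
eef_rot: [-180.0, -0.3, -9.2]
contact_force: [-0.1, -0.2, -3.2]
gripper_width: 0.0455
```

Run:
```python
from h import *
s=st([550.2,-254.8,22.3],-9.2)
```

```text
6.42 [ 551.7 -255.4   48.3] [-179.99   -0.27   -9.24] F [-0.1 -0.2 -3.2] w 45.5
need [ -1.5   0.6 -26. ] mm, rotvec [0.0006 0.0047 0.0006]
```

Call:
{"name": "carry_out", "arguments": {"plan": [[-0.0015,0.0005,-0.005,0,0.005,0],[0,0,-0.006,0,0,0],[0,0,0,0,0,0]]}}

```text
time_s: 6.67
tcp_pos: [0.5498, -0.2551, 0.036]
eef_rot: [180.0, 0.1, -9.3]
contact_force: [-0.7, 0.3, -2.1]
gripper_width: 0.0458
```

Run:
```python
from h import *
s=st([550.2,-254.8,22.3],-9.2)
```

```text
6.67 [ 549.8 -255.1   36. ] [ 1.7996e+02  6.0000e-02 -9.2600e+00] F [-0.7  0.3 -2.1] w 45.8
need [  0.4   0.3 -13.7] mm, rotvec [ 0.0005 -0.0011  0.001 ]
```

Call:
{"name": "carry_out", "arguments": {"plan": [[0.0004,0.0003,-0.004,0,0,0],[0,0,-0.004,0,0,0],[0,0,-0.003,0,0,0],[0,0,0,0,0,0]]}}

```text
time_s: 7.0
tcp_pos: [0.5501, -0.2547, 0.0231]
eef_rot: [180.0, 0.1, -9.2]
contact_force: [-0.6, 0.3, -2.8]
gripper_width: 0.0458
```

Run:
```python
from h import *
s=st([550.2,-254.8,22.3],-9.2)
im=r.capture('wrist')[:,:,::-1].copy()
cv2.imwrite('pics/wrist6.png',cv2.resize(im[60:320,130:390],None,fx=2.2,fy=2.2,interpolation=cv2.INTER_CUBIC))
```

```text
7.0 [ 550.1 -254.7   23.1] [ 1.7995e+02  1.2000e-01 -9.2500e+00] F [-0.6  0.3 -2.8] w 45.8
need [ 0.1 -0.1 -0.8] mm, rotvec [ 0.0005 -0.0023  0.0009]
```

View pics/wrist6.png

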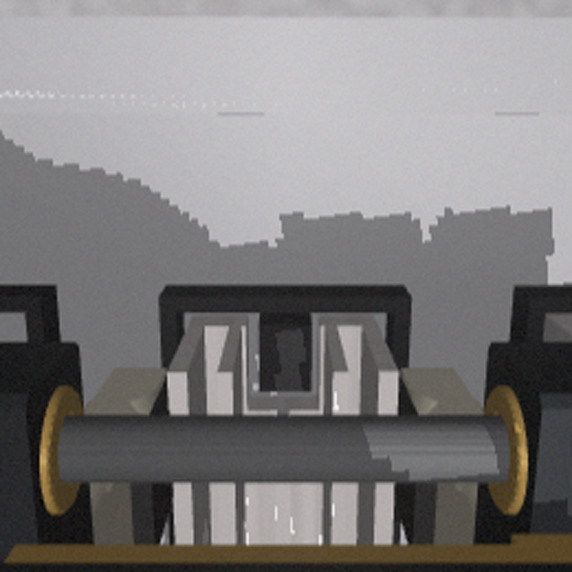

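The key stands inside the notch with clearance on both sides. I'll lower the last millimetres until there's contact.

Call:
{"name": "carry_out", "arguments": {"plan": [[0,0,-0.0012,0,-0.002,0],[0,0,-0.001,0,0,0],[0,0,0,0,0,0]]}}

```text
time_s: 7.3
tcp_pos: [0.5507, -0.2548, 0.0227]
eef_rot: [179.9, -0.1, -9.2]
contact_force: [0.1, -0.2, -3.1]
gripper_width: 0.046
```

Run:
```python
from h import *
s=st([550.2,-254.8,22.3],-9.2)
```

```text
7.3 [ 550.7 -254.8   22.7] [ 1.7995e+02 -8.0000e-02 -9.2000e+00] F [ 0.1 -0.2 -3.1] w 46.0
need [-0.5  0.  -0.4] mm, rotvec [0.0011 0.0012 0.0001]
```

Call:
{"name": "carry_out", "arguments": {"plan": [[0,0,-0.0015,0,0,0],[0,0,-0.0015,0,0,0],[0,0,-0.001,0,0,0]]}}

```text
time_s: 7.55
tcp_pos: [0.5512, -0.2549, 0.0223]
eef_rot: [179.9, -0.2, -9.1]
contact_force: [-1.8, 0.6, 2.2]
gripper_width: 0.0459
```

Run:
```python
from h import *
s=st([550.2,-254.8,22.3],-9.2)
```

```text
7.55 [ 551.2 -254.9   22.3] [179.91  -0.2   -9.14] F [-1.8  0.6  2.2] w 45.9
need [-1.   0.1  0. ] mm, rotvec [ 0.0021  0.0031 -0.001 ]
```

Contact at the expected height, with the vertical force up 5 N. Opening partway.

Call:
{"name": "carry_out", "arguments": {"plan": [[0,0,0,0,0,0],[0,0,0,0,0,0],[0,0,0,0,0,0],[0,0,0,0,0,0],[0,0,0,0,0,0]], "fingers": -0.32}}

```text
time_s: 7.97
tcp_pos: [0.5529, -0.2554, 0.0237]
eef_rot: [179.9, -0.4, -9.1]
contact_force: [0.2, 0.5, 0.1]
gripper_width: 0.0573
```

Run:
```python
from h import *
s=st([550.2,-254.8,22.3],-9.2)
im=r.capture('wrist')[:,:,::-1].copy()
cv2.imwrite('pics/wrist7.png',cv2.resize(im[60:320,130:390],None,fx=2.2,fy=2.2,interpolation=cv2.INTER_CUBIC))
```

```text
7.97 [ 552.9 -255.4   23.7] [179.89  -0.43  -9.1 ] F [0.2 0.5 0.1] w 57.3
need [-2.7  0.6 -1.4] mm, rotvec [ 0.0031  0.0071 -0.0017]
```

View pics/wrist7.png

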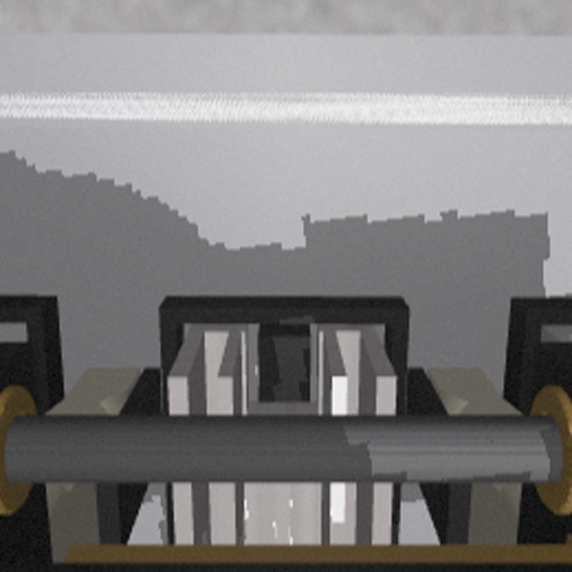

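The sink is released and sits inside the nest with the notch over the key. Lifting straight up, then going back to the tray.

Call:
{"name": "carry_out", "arguments": {"plan": [[0,0,0.01,0,0,0],[0,0,0.025,0.003,0.007,0],[0,0,0.03,0,0,0],[0,0,0.035,0,0,0],[0,0,0.03,0,0,0],[0,0.02,0.02,0,0,0.05],[0.003,0.035,0,0,0,0.12],[0.003,0.038,0,0,0,0.12],[0.003,0.038,0,0,0,0.12],[0.003,0.038,0,0,0,0.12],[0.003,0.038,0,0,0,0.12],[0.003,0.038,0,0,0,0.12]]}}

```text
time_s: 9.02
tcp_pos: [0.5679, -0.008, 0.1898]
eef_rot: [179.7, -0.2, 36.1]
contact_force: [0.6, 0.7, -0.0]
gripper_width: 0.0577
```

Run:
```python
from h import *
s=st([584,165.5,150],63.8); print(s['joints'])
im=r.capture('top')[:,:,::-1].copy(); cv2.imwrite('pics/top8.png',cv2.resize(im[110:230,150:430],None,fx=2.8,fy=2.8,interpolation=cv2.INTER_CUBIC))
```

```text
9.02 [567.9  -8.  189.8] [179.67  -0.21  36.08] F [ 0.6  0.7 -0. ] w 57.7
need [ 16.1 173.5 -39.8] mm, rotvec [0.0009 0.0068 0.4839]
[ 19.11013799  11.87525793 -16.53630201   0.29049723 -61.29322705
 106.82654515]
```

View pics/top8.png

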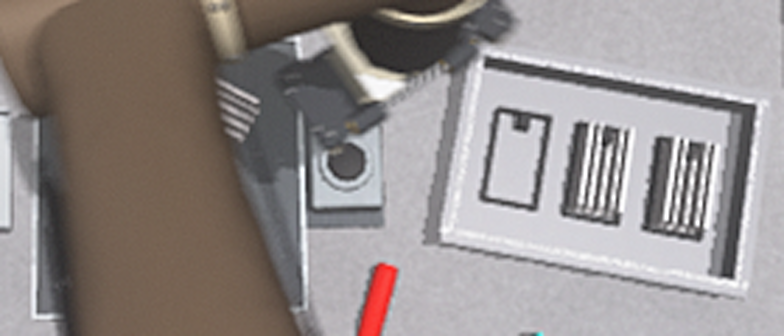

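The top view shows nest1 filled at (600,170) in the crop and seated like the packed sink at (685,185). Nest2 at (515,160) is still empty. Going on to the second sink, with the fingers opened to about 70 mm.

Call:
{"name": "carry_out", "arguments": {"plan": [[0.003,0.038,0,0,0.003,0.12],[0.003,0.038,0,0,0.003,0.12],[0.003,0.038,0,0,0,0.12],[0.003,0.035,-0.01,0,0,0.1],[0.003,0.02,-0.02,0,0,0.02],[0,0,-0.02,0,0,0],[0,0,-0.02,0,0,0],[0,0,0,0,0,0]], "fingers": -0.6}}

```text
time_s: 9.73
tcp_pos: [0.5846, 0.1772, 0.1264]
eef_rot: [179.5, -0.6, 65.5]
contact_force: [-0.9, -1.0, -0.6]
gripper_width: 0.0702
```

Run:
```python
from h import *
s=st([584,165.5,70],63.8); im=r.capture('wrist')[:,:,::-1].copy(); cv2.imwrite('pics/wrist9.png',im)
```

```text
9.73 [584.6 177.2 126.4] [179.52  -0.58  65.45] F [-0.9 -1.  -0.6] w 70.2
need [ -0.6 -11.7 -56.4] mm, rotvec [-0.0056  0.012  -0.0288]
```

View pics/wrist9.png

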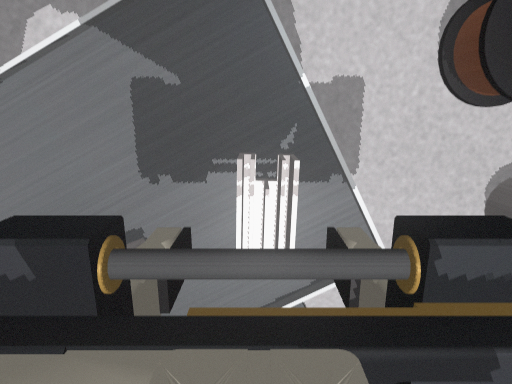

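Run:
```python
from h import *
s=r.get_state(); im=cv2.imread('pics/wrist9.png'); c=cam('wrist',s)
cv2.imwrite('pics/wrist9c.png',cv2.resize(im[145:255,220:320],None,fx=6,fy=6,interpolation=cv2.INTER_CUBIC))
for row in(175,200,225,240):
    x=np.where(im[row,225:315].min(1)>175)[0]+225
    p=toplane(c,[[x[0]-.5,row],[x[-1]+.5,row]],.048)[:,:2]*1000; print(row,x[0],x[-1],np.round(p,1),np.round(p.mean(0),1),np.linalg.norm(p[0]-p[1]))
```

```text
175 237 298 [[579.8 204.3]
 [622.  184.9]] [600.9 194.6] 46.42199573898594
200 236 297 [[570.8 187.2]
 [613.8 167.4]] [592.3 177.3] 47.295084433375976
225 236 295 [[562.2 169.1]
 [604.5 149.5]] [583.3 159.3] 46.64678543529761
240 236 294 [[556.8 157.9]
 [598.9 138.4]] [577.9 148.2] 46.40337916020029
```

View pics/wrist9c.png

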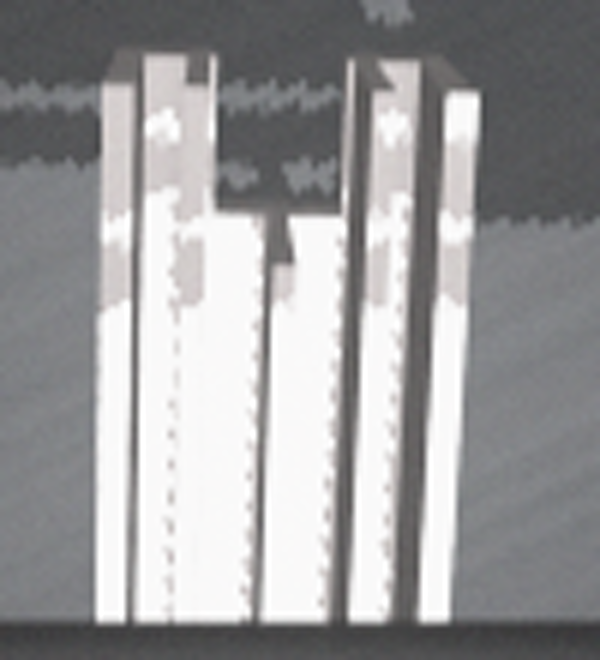

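In the crop the piece has its notch at the far end and is centred at about (585.5,165). It is the finished sink, with yaw about 63.6°. Descending.

Call:
{"name": "carry_out", "arguments": {"plan": [[0.001,-0.012,-0.015,-0.006,0.012,-0.031],[0,0,-0.025,0,0,0],[0,0,-0.02,0,0,0],[0,0,0,0,0,0]]}}

```text
time_s: 10.12
tcp_pos: [0.5905, 0.1645, 0.0744]
eef_rot: [179.6, -0.4, 63.5]
contact_force: [-0.6, 0.2, -0.2]
gripper_width: 0.0697
```

Run:
```python
from h import *
s=st([585.5,164.8,24],63.6)
```

```text
10.12 [590.5 164.5  74.4] [179.56  -0.42  63.47] F [-0.6  0.2 -0.2] w 69.7
need [ -5.    0.3 -50.4] mm, rotvec [-0.0032  0.0102  0.0022]
```

Call:
{"name": "carry_out", "arguments": {"plan": [[-0.005,0.0,-0.01,-0.003,0.01,0.002],[-0.001,0,-0.015,0,0,0],[0,0,0,0,0,0]]}}

```text
time_s: 10.37
tcp_pos: [0.5864, 0.1637, 0.0528]
eef_rot: [179.9, -0.2, 63.5]
contact_force: [-0.7, -0.4, 0.8]
gripper_width: 0.0702
```

Run:
```python
from h import *
s=st([585.5,164.8,24],63.6)
```

```text
10.37 [586.4 163.7  52.8] [ 1.7987e+02 -1.6000e-01  6.3460e+01] F [-0.7 -0.4  0.8] w 70.2
need [ -0.9   1.1 -28.8] mm, rotvec [-0.0015  0.0032  0.0024]
```

Call:
{"name": "carry_out", "arguments": {"plan": [[-0.001,0.001,-0.012,-0.001,0.003,0.002],[0,0,-0.01,0,0,0],[0,0,-0.004,0,0,0],[0,0,0,0,0,0]]}}

```text
time_s: 10.7
tcp_pos: [0.5875, 0.1654, 0.0292]
eef_rot: [179.8, -0.2, 63.6]
contact_force: [-0.4, -0.4, -1.5]
gripper_width: 0.0697
```

Run:
```python
from h import *
s=st([585.5,164.8,24],63.6)
```

```text
10.7 [587.5 165.4  29.2] [179.85  -0.24  63.58] F [-0.4 -0.4 -1.5] w 69.7
need [-2.  -0.6 -5.2] mm, rotvec [-0.0027  0.0042  0.0004]
```

Call:
{"name": "carry_out", "arguments": {"plan": [[-0.002,-0.001,-0.005,-0.003,0.004,0],[0,0,-0.001,0,0,0],[0,0,0,0,0,0]]}}

```text
time_s: 10.95
tcp_pos: [0.5858, 0.1646, 0.0234]
eef_rot: [180.0, 0.0, 63.6]
contact_force: [0.0, 0.2, 0.2]
gripper_width: 0.07
```

Run:
```python
from h import *
s=st([585.5,164.8,24],63.6)
```

```text
10.95 [585.8 164.6  23.4] [1.7996e+02 1.0000e-02 6.3600e+01] F [0.  0.2 0.2] w 70.0
need [-0.3  0.2  0.6] mm, rotvec [0.0005 0.0005 0.    ]
```

Call:
{"name": "carry_out", "arguments": {"plan": [[0,0,0,0,0,0],[0,0,0,0,0,0],[0,0,0,0,0,0],[0,0,0,0,0,0],[0,0,0,0,0,0],[0,0,0,0,0,0],[0,0,0,0,0,0]], "fingers": 1, "force": 50}}

```text
time_s: 11.53
tcp_pos: [0.5861, 0.1649, 0.0243]
eef_rot: [179.9, -0.0, 63.6]
contact_force: [1.3, 0.1, -0.2]
gripper_width: 0.0456
```

Run:
```python
from h import *
s=st([585.5,164.8,24],63.6)
```

```text
11.53 [586.1 164.9  24.3] [ 1.7993e+02 -4.0000e-02  6.3610e+01] F [ 1.3  0.1 -0.2] w 45.6
need [-0.6 -0.1 -0.3] mm, rotvec [-0.0001  0.0015 -0.0001]
```

Call:
{"name": "carry_out", "arguments": {"plan": [[0,0,0.008,0,0,0],[0,0,0.025,0,0,0],[0,0,0.035,0,0,0],[0,-0.01,0.035,0,0,-0.06],[-0.003,-0.03,0.025,0,0,-0.12],[-0.006,-0.035,0,0,0,-0.12],[-0.006,-0.036,0,0,0,-0.12],[-0.006,-0.036,0,0,0,-0.12],[-0.006,-0.036,0,0,0,-0.12],[-0.006,-0.036,0,0,0,-0.12],[-0.006,-0.03,0,0,0,-0.12],[0,0,0,0,0,0]]}}

```text
time_s: 12.53
tcp_pos: [0.5417, -0.0932, 0.1639]
eef_rot: [-179.9, -0.2, 9.9]
contact_force: [-0.0, 0.4, -1.9]
gripper_width: 0.0459
```

Run:
```python
from h import *
s=st([536,-163.4,140],-9.2); im=r.capture('wrist')[:,:,::-1].copy(); cv2.imwrite('pics/wrist10.png',im)
```

```text
12.53 [541.7 -93.2 163.9] [-179.89   -0.22    9.91] F [-0.   0.4 -1.9] w 45.9
need [ -5.7 -70.2 -23.9] mm, rotvec [-0.0019  0.0039 -0.3335]
```

View pics/wrist10.png

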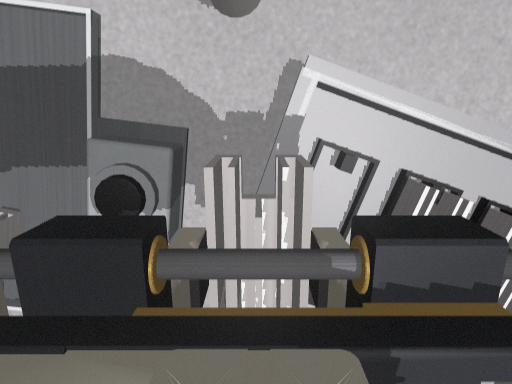

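Run:
```python
from h import *
im=cv2.imread('pics/wrist10.png'); s=r.get_state(); c=cam('wrist',s)
cv2.imwrite('pics/wrist10c.png',cv2.resize(im[145:245,190:330],None,fx=5,fy=5,interpolation=cv2.INTER_CUBIC))
M=np.linalg.inv(r.camera_model('wrist')['mount'])
for x in(.043,.045,.047,.023):
  for z in(.0183,-.0237): print(x,z,np.round(proj((c[0],M[:3,:3],M[:3,3]),[[x,-.023,z],[x,.023,z]]),1))
print('button',toplane(c,[[119.5,195]],.05),toplane(c,[[119.5,195]],.055))
```

```text
0.043 0.0183 [[217.  155.8]
 [301.5 155.7]]
0.043 -0.0237 [[204.6 168.7]
 [314.4 168.6]]
0.045 0.0183 [[216.9 152.1]
 [301.6 152. ]]
0.045 -0.0237 [[204.4 163.9]
 [314.6 163.8]]
0.047 0.0183 [[216.8 148.4]
 [301.7 148.3]]
0.047 -0.0237 [[204.2 159.1]
 [314.8 159.1]]
0.023 0.0183 [[218.2 191.5]
 [300.4 191.4]]
0.023 -0.0237 [[206.6 214.2]
 [312.4 214.1]]
button [[0.51820451 0.026864   0.05      ]] [[0.5198188  0.02490112 0.055     ]]
```

View pics/wrist10c.png

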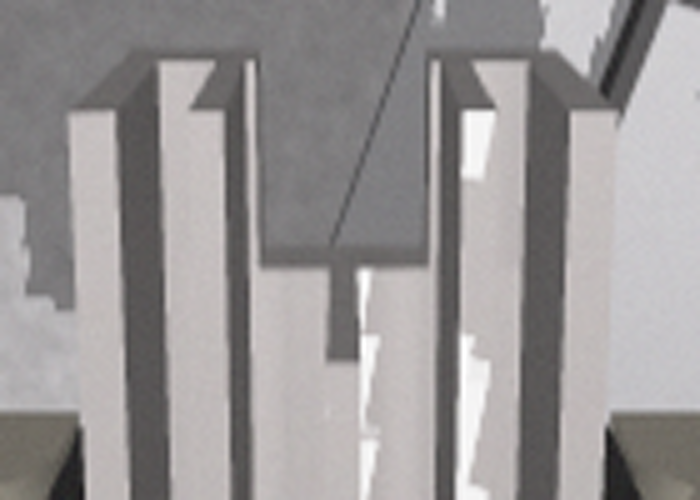

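Call:
{"name": "carry_out", "arguments": {"plan": [[-0.002,-0.025,0,-0.002,0.004,-0.115],[-0.002,-0.025,0,0,0,-0.11],[-0.001,-0.02,-0.01,0,0,-0.108],[0,0,-0.025,0,0,0],[0,0,-0.02,0,0,0],[0,0,0,0,0,0]]}}

```text
time_s: 13.08
tcp_pos: [0.5392, -0.1627, 0.1119]
eef_rot: [-179.9, -0.4, -9.3]
contact_force: [-1.2, -0.2, -1.8]
gripper_width: 0.0457
```

Run:
```python
from h import *
s=st([537.1,-163.5,60],-9.2)
```

```text
13.08 [ 539.2 -162.7  111.9] [-179.88   -0.43   -9.33] F [-1.2 -0.2 -1.8] w 45.7
need [ -2.1  -0.8 -51.9] mm, rotvec [-0.0008  0.0078  0.0023]
```

Call:
{"name": "carry_out", "arguments": {"plan": [[-0.002,-0.001,-0.015,-0.001,0.008,0.002],[0,-0.001,-0.02,0,0,0],[0,-0.001,-0.008,0,0,0],[0,0,0,0,0,0]]}}

```text
time_s: 13.42
tcp_pos: [0.5395, -0.1634, 0.0709]
eef_rot: [180.0, -0.1, -8.7]
contact_force: [-0.2, 0.5, -2.0]
gripper_width: 0.0456
```

Run:
```python
from h import *
s=st([537.1,-163.5,55],-9.2)
```

```text
13.42 [ 539.5 -163.4   70.9] [ 1.7996e+02 -9.0000e-02 -8.7400e+00] F [-0.2  0.5 -2. ] w 45.6
need [ -2.4  -0.1 -15.9] mm, rotvec [ 0.0009  0.0014 -0.008 ]
```

Call:
{"name": "carry_out", "arguments": {"plan": [[-0.0025,0,-0.006,0.001,0.001,-0.008],[0,0,-0.004,0,0,0],[0,0,0,0,0,0]]}}

```text
time_s: 13.67
tcp_pos: [0.5388, -0.1624, 0.063]
eef_rot: [-180.0, -0.2, -9.1]
contact_force: [-0.1, -0.3, -1.5]
gripper_width: 0.0459
```

Run:
```python
from h import *
s=st([537.1,-163.5,55],-9.2)
im=r.capture('wrist')[:,:,::-1].copy()
cv2.imwrite('pics/wrist11.png',cv2.resize(im[60:320,130:390],None,fx=2.2,fy=2.2,interpolation=cv2.INTER_CUBIC))
c=cam('wrist',s); M=np.linalg.inv(r.camera_model('wrist')['mount'])
o=np.array([536.3,-163.4]);ux=np.array([.9871,-.1599]);uy=np.array([.1599,.9871])
X=[[*((o+ux*a+uy*b)/1000),z] for a,b,z in((48,26,.017),(48,-26,.017),(32,6,.027),(32,-6,.027))]
print('pred nest corners/key front, crop px',np.round((proj(c,X)-[130,60])*2.2))
```

```text
13.67 [ 538.8 -162.4   63. ] [-179.98   -0.18   -9.06] F [-0.1 -0.3 -1.5] w 45.9
need [-1.7 -1.1 -8. ] mm, rotvec [ 0.0002  0.0032 -0.0024]
pred nest corners/key front, crop px [[197. 189.]
 [380. 189.]
 [267. 251.]
 [310. 251.]]
```

View pics/wrist11.png

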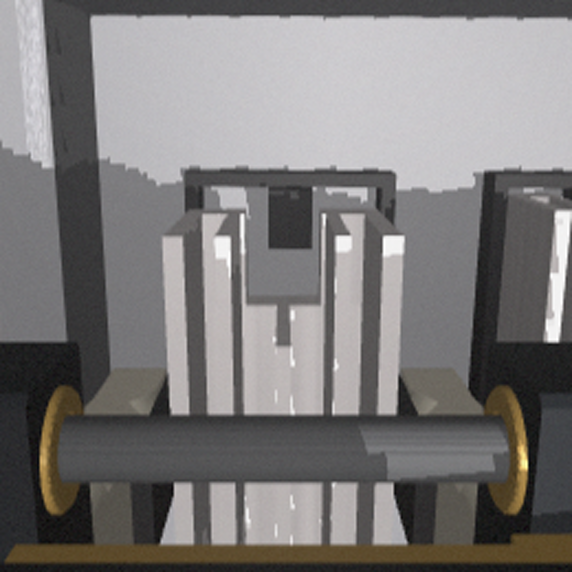

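The key, at crop (291,217), lines up with the notch (247–321) to within 1–2 mm. The correction is about −1.0 mm in x and −1.7 mm in y. Lowering.

Call:
{"name": "carry_out", "arguments": {"plan": [[-0.001,-0.0018,-0.007,0,0.003,-0.002],[0,0,-0.006,0,0,0],[0,0,0,0,0,0]]}}

```text
time_s: 13.97
tcp_pos: [0.5391, -0.1643, 0.0512]
eef_rot: [-180.0, -0.2, -9.2]
contact_force: [0.1, -0.0, -1.7]
gripper_width: 0.0457
```

Run:
```python
from h import *
s=st([537.8,-164.1,23.3],-9.2)
```

```text
13.97 [ 539.1 -164.3   51.2] [-179.98   -0.21   -9.16] F [ 0.1 -0.  -1.7] w 45.7
need [ -1.3   0.2 -27.9] mm, rotvec [ 0.0002  0.0037 -0.0008]
```

Call:
{"name": "carry_out", "arguments": {"plan": [[-0.0015,0,-0.006,0,0.004,-0.001],[0,0,-0.006,0,0,0],[0,0,0,0,0,0]]}}

```text
time_s: 14.22
tcp_pos: [0.5374, -0.1645, 0.038]
eef_rot: [180.0, 0.0, -9.2]
contact_force: [-0.8, -0.1, -2.0]
gripper_width: 0.0458
```

Run:
```python
from h import *
s=st([537.8,-164.1,23.3],-9.2)
im=r.capture('wrist')[:,:,::-1].copy()
cv2.imwrite('pics/wrist12.png',cv2.resize(im[60:320,130:390],None,fx=2.2,fy=2.2,interpolation=cv2.INTER_CUBIC))
```

```text
14.22 [ 537.4 -164.5   38. ] [ 1.7998e+02  3.0000e-02 -9.2400e+00] F [-0.8 -0.1 -2. ] w 45.8
need [  0.4   0.4 -14.7] mm, rotvec [ 0.0003 -0.0006  0.0007]
```

View pics/wrist12.png

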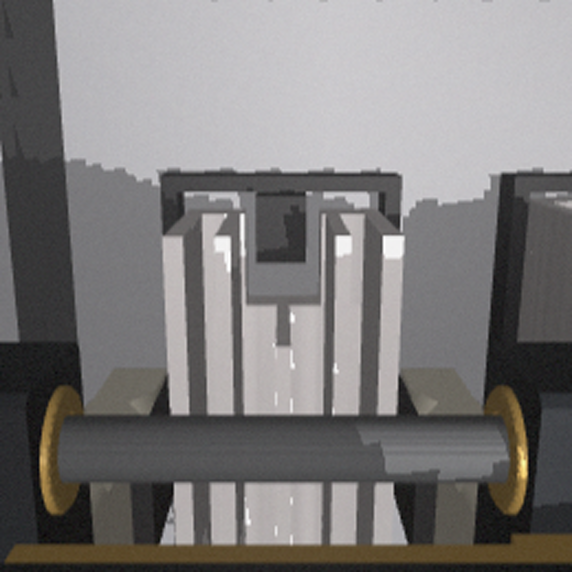

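The key is inside the notch and centred. Lowering on.

Call:
{"name": "carry_out", "arguments": {"plan": [[0.0003,0.0003,-0.004,0,0,0],[0,0,-0.004,0,0,0],[0,0,-0.003,0,0,0],[0,0,-0.001,0,0,0],[0,0,0,0,0,0]]}}

```text
time_s: 14.68
tcp_pos: [0.5381, -0.1642, 0.025]
eef_rot: [180.0, 0.0, -9.2]
contact_force: [0.3, 0.8, -1.7]
gripper_width: 0.0458
```

Run:
```python
from h import *
s=st([537.8,-164.1,23.3],-9.2)
```

```text
14.68 [ 538.1 -164.2   25. ] [ 1.7997e+02  2.0000e-02 -9.2200e+00] F [ 0.3  0.8 -1.7] w 45.8
need [-0.3  0.1 -1.7] mm, rotvec [ 0.0005 -0.0005  0.0004]
```

Call:
{"name": "carry_out", "arguments": {"plan": [[0,0,-0.0015,0,0,0],[0,0,-0.0015,0,0,0],[0,0,-0.001,0,0,0]]}}

```text
time_s: 14.93
tcp_pos: [0.5382, -0.1642, 0.0232]
eef_rot: [179.9, 0.0, -9.2]
contact_force: [-4.1, 1.9, 8.2]
gripper_width: 0.0458
```

Run:
```python
from h import *
s=st([537.8,-164.1,23.3],-9.2)
```

```text
14.93 [ 538.2 -164.2   23.2] [179.93   0.    -9.16] F [-4.1  1.9  8.2] w 45.8
need [-0.4  0.1  0.1] mm, rotvec [ 0.0011 -0.0002 -0.0006]
```

Contact on the floor at the expected height. Opening to about 56 mm.

Call:
{"name": "carry_out", "arguments": {"plan": [[0,0,0,0,0,0],[0,0,0,0,0,0],[0,0,0,0,0,0],[0,0,0,0,0,0],[0,0,0,0,0,0]], "fingers": -0.3}}

```text
time_s: 15.35
tcp_pos: [0.5397, -0.1643, 0.0247]
eef_rot: [180.0, -0.2, -9.1]
contact_force: [0.3, 0.2, 0.2]
gripper_width: 0.0569
```

Call:
{"name": "carry_out", "arguments": {"plan": [[0,0,0.01,0,0,0],[0,0,0.025,0,0,0],[0,0,0.03,0,0,0],[0,0,0.035,0,0,0],[-0.01,0.02,0.02,0,0,0],[-0.03,0.02,0.02,0,0,0],[-0.03,0.02,0,0,0,0],[0,0,0,0,0,0]]}}

```text
time_s: 16.02
tcp_pos: [0.466, -0.104, 0.1728]
eef_rot: [179.9, -0.0, -9.3]
contact_force: [-1.2, -0.7, -1.4]
gripper_width: 0.0572
```

Run:
```python
from h import *
import pickle
s=st(); im=r.capture('wrist')[:,:,::-1].copy(); cv2.imwrite('pics/wrist13.png',im); pickle.dump(s,open('s13.pkl','wb'))
im=r.capture('side')[:,:,::-1].copy(); cv2.imwrite('pics/side13.png',cv2.resize(im[180:350,230:370],None,fx=3.5,fy=3.5,interpolation=cv2.INTER_CUBIC))
```

```text
16.02 [ 466.  -104.   172.8] [ 1.7992e+02 -1.0000e-02 -9.3300e+00] F [-1.2 -0.7 -1.4] w 57.2
```

View pics/wrist13.png

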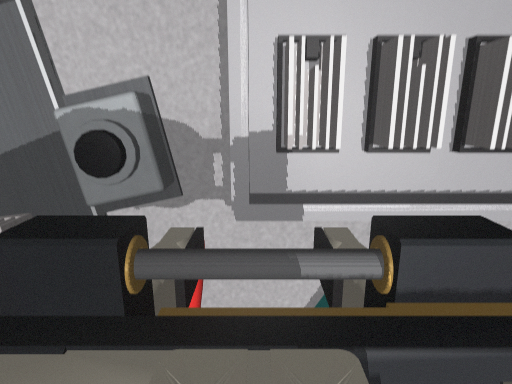

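View pics/side13.png

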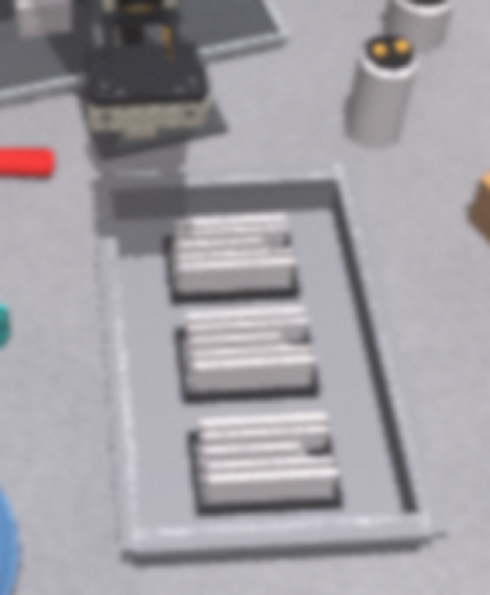

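All three sinks sit at the same height in their nests, with their notches towards +x. Next I'll locate the button by triangulating top px (274,167.6) with wrist px (100,154).

Run:
```python
from h import *
import pickle
s=pickle.load(open('s13.pkl','rb')); cw=cam('wrist',s); ct=cam('top')
im=cv2.imread('pics/wrist13.png'); t=cv2.imread('pics/top0.png')
def blob(im,x0,y0,x1,y1,th):
    m=np.zeros(im.shape[:2],np.uint8); m[y0:y1,x0:x1]=(im[y0:y1,x0:x1].max(2)<th)*255
    k=max(cv2.findContours(m,cv2.RETR_EXTERNAL,cv2.CHAIN_APPROX_NONE)[0],key=cv2.contourArea)
    return cv2.fitEllipse(k)
a=blob(im,65,120,130,190,40); b=blob(t,258,155,288,182,60); print(a,b)
for z in(.045,.05,.055,.06): print(z,np.round(toplane(cw,[a[0]],z)*1000,1),np.round(toplane(ct,[b[0]],z)*1000,1))
P=lambda c:c[0]@np.c_[c[1],c[2]]
X=cv2.triangulatePoints(P(cw),P(ct),np.array(a[0]).reshape(2,1),np.array(b[0]).reshape(2,1)); print((X[:3]/X[3]).ravel())
cv2.imwrite('pics/btn.png',cv2.resize(im[70:220,40:200],None,fx=4,fy=4,interpolation=cv2.INTER_CUBIC))
```

```text
Traceback (most recent call last):
cv2.error: OpenCV(4.12.0) /io/opencv/modules/imgproc/src/shapedescr.cpp:361: error: (-201:Incorrect size of input array) There should be at least 5 points to fit the ellipse in function 'fitEllipseNoDirect'
```

Run:
```python
from h import *
import pickle
s=pickle.load(open('s13.pkl','rb')); cw=cam('wrist',s); ct=cam('top')
im=cv2.imread('pics/wrist13.png'); t=cv2.imread('pics/top0.png')
print(im[154,60:140:6].max(1), t[168,262:288:2].max(1))
def blob(im,x0,y0,x1,y1,th):
    m=np.zeros(im.shape[:2],np.uint8); m[y0:y1,x0:x1]=(im[y0:y1,x0:x1].max(2)<th)*255
    k=max(cv2.findContours(m,cv2.RETR_EXTERNAL,cv2.CHAIN_APPROX_NONE)[0],key=cv2.contourArea)
    return cv2.fitEllipse(k)
a=blob(im,68,122,130,190,75); b=blob(t,262,158,286,180,85); print(a,b)
for z in(.045,.05,.055,.06): print(z,np.round(toplane(cw,[a[0]],z)*1000,1),np.round(toplane(ct,[b[0]],z)*1000,1))
P=lambda c:c[0]@np.c_[c[1],c[2]]
X=cv2.triangulatePoints(P(cw),P(ct),np.array(a[0]).reshape(2,1),np.array(b[0]).reshape(2,1)); print((X[:3]/X[3]).ravel())
cv2.imwrite('pics/btn.png',cv2.resize(im[70:220,40:200],None,fx=4,fy=4,interpolation=cv2.INTER_CUBIC))
```

```text
[ 69  69 116  30  24  28  31  33  38  40  35  94 118  55] [176 131 151  67  75  78  77  79  78 109 175 181 147]
((99.60017395019531, 153.32351684570312), (46.78914260864258, 52.23511505126953), 110.33119201660156) ((273.27197265625, 167.1817169189453), (12.02055835723877, 12.421297073364258), 62.290191650390625)
0.045 [[519.4  28.9  45. ]] [[523.5  20.8  45. ]]
0.05 [[519.6  26.4  50. ]] [[522.5  21.   50. ]]
0.055 [[519.8  23.9  55. ]] [[521.5  21.1  55. ]]
0.06 [[520.   21.4  60. ]] [[520.4  21.3  60. ]]
[0.52018615 0.02120874 0.06051802]
```

View pics/btn.png

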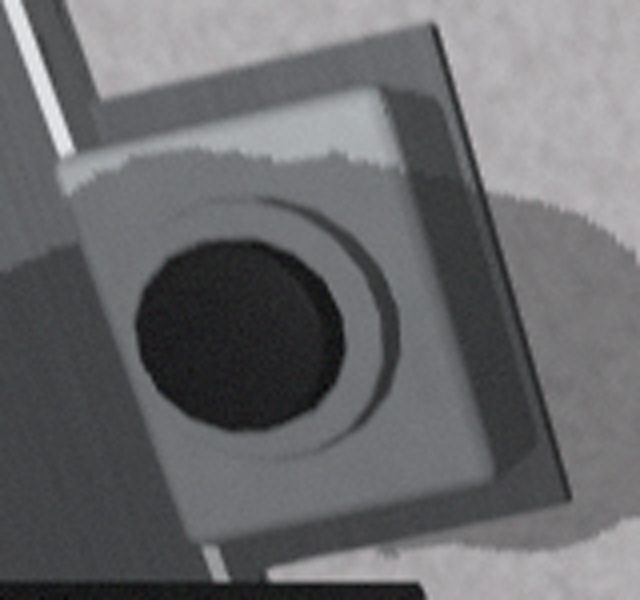

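The button's black disc is centred at about (520,21.5), with its top at z ≈ 60 mm. I'll close the fingers and go above it.

Call:
{"name": "carry_out", "arguments": {"plan": [[0.014,0.033,0,0,0,0],[0.014,0.033,-0.01,0,0,0],[0.014,0.033,-0.015,0,0,0],[0.01,0.024,-0.015,0,0,0],[0,0,-0.015,0,0,0],[0,0,0,0,0,0],[0,0,0,0,0,0],[0,0,0,0,0,0]], "fingers": 1, "force": 15}}

```text
time_s: 16.78
tcp_pos: [0.5286, 0.0213, 0.1183]
eef_rot: [179.8, -0.4, -9.4]
contact_force: [-0.5, -0.5, -0.3]
gripper_width: 0.0092
```

Run:
```python
from h import *
s=st([520.2,21.5,80],-9.2)
im=r.capture('side')[:,:,::-1].copy(); cv2.imwrite('pics/side14.png',cv2.resize(im[130:240,210:350],None,fx=4.5,fy=4.5,interpolation=cv2.INTER_CUBIC))
```

```text
16.78 [528.6  21.3 118.3] [179.82  -0.37  -9.44] F [-0.5 -0.5 -0.3] w 9.2
need [ -8.4   0.2 -38.3] mm, rotvec [0.0042 0.0058 0.0042]
```

View pics/side14.png

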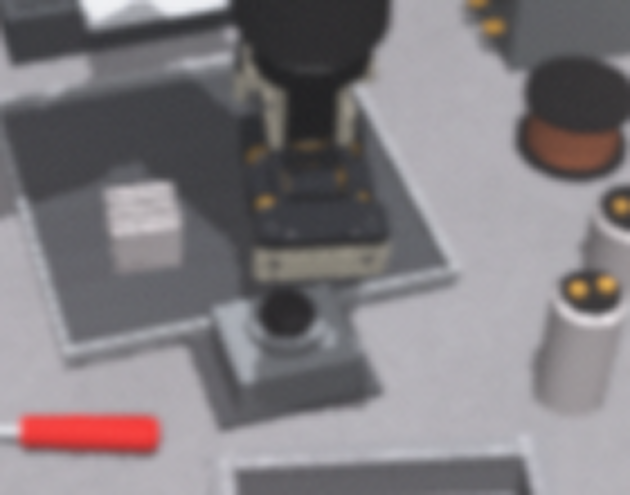

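The gripper is above and just behind the button. The offcut is still in place and the tray is otherwise empty. Correcting the position and lowering to 80 mm.

Call:
{"name": "carry_out", "arguments": {"plan": [[-0.008,0,-0.015,0.004,0.006,0.004],[0,0,-0.015,0,0,0],[0,0,-0.006,0,0,0],[0,0,0,0,0,0]]}}

```text
time_s: 17.17
tcp_pos: [0.5229, 0.0188, 0.0859]
eef_rot: [-179.8, -0.4, -9.4]
contact_force: [-0.3, -0.4, -0.1]
gripper_width: 0.0005
```

Run:
```python
from h import *
s=st([520.2,21.5,66],-9.2)
im=r.capture('side')[:,:,::-1].copy(); cv2.imwrite('pics/side15.png',cv2.resize(im[130:240,210:350],None,fx=4.5,fy=4.5,interpolation=cv2.INTER_CUBIC))
```

```text
17.17 [522.9  18.8  85.9] [-179.82   -0.37   -9.42] F [-0.3 -0.4 -0.1] w 0.5
need [ -2.7   2.7 -19.9] mm, rotvec [-0.0021  0.0069  0.0038]
```

View pics/side15.png

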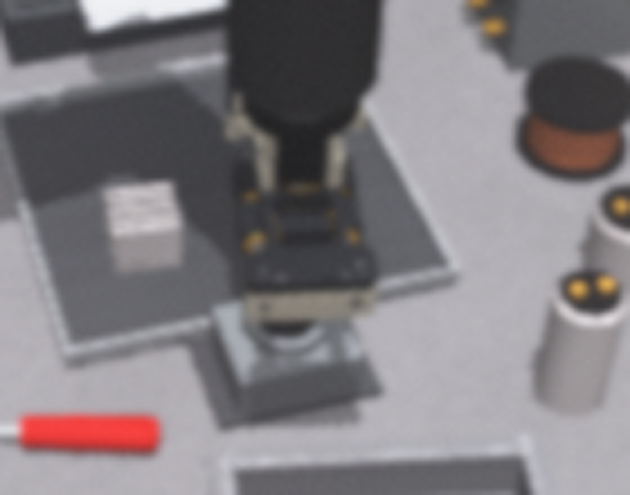

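Call:
{"name": "carry_out", "arguments": {"plan": [[-0.003,0.003,-0.006,-0.002,0.007,0.004],[0,0,-0.006,0,0,0],[0,0,0,0,0,0]]}}

```text
time_s: 17.47
tcp_pos: [0.5215, 0.0219, 0.0761]
eef_rot: [-179.9, -0.2, -9.2]
contact_force: [-1.2, 0.8, 0.2]
gripper_width: 0.0005
```

Run:
```python
from h import *
s=st([520.2,21.5,66],-9.2)
```

```text
17.47 [521.5  21.9  76.1] [-179.9    -0.2    -9.21] F [-1.2  0.8  0.2] w 0.5
need [ -1.3  -0.4 -10.1] mm, rotvec [-0.0011  0.0037  0.0002]
```

Call:
{"name": "carry_out", "arguments": {"plan": [[-0.001,-0.0005,-0.004,-0.001,0.003,0],[0,0,-0.004,0,0,0],[0,0,-0.003,0,0,0],[0,0,-0.002,0,0,0]]}}

```text
time_s: 17.8
tcp_pos: [0.5214, 0.0218, 0.0632]
eef_rot: [-180.0, -0.1, -9.2]
contact_force: [-1.1, -0.6, 3.5]
gripper_width: 0.0005
```

Run:
```python
from h import *
s=st([520.2,21.5,54],-9.2)
```

```text
17.8 [521.4  21.8  63.2] [-1.7995e+02 -1.3000e-01 -9.1600e+00] F [-1.1 -0.6  3.5] w 0.5
need [-1.2 -0.3 -9.2] mm, rotvec [-0.0004  0.0024 -0.0008]
```

Call:
{"name": "carry_out", "arguments": {"plan": [[0,0,-0.002,0,0,0],[0,0,-0.002,0,0,0]]}}

```text
time_s: 17.97
tcp_pos: [0.5216, 0.0218, 0.0606]
eef_rot: [180.0, -0.2, -9.1]
contact_force: [-14.3, 3.4, 42.0]
gripper_width: 0.0009
```

Call:
{"name": "carry_out", "arguments": {"plan": [[0,0,-0.002,0,0,0],[0,0,-0.002,0,0,0]]}}

```text
time_s: 18.13
tcp_pos: [0.5216, 0.0218, 0.0609]
eef_rot: [180.0, -0.2, -9.0]
contact_force: [-11.5, 3.2, 26.1]
gripper_width: 0.0006
```

Hard stop at z ≈ 60.7 mm with the force up. I need to check whether that's the button's end stop or its bezel.

Run:
```python
from h import *
s=st([520.2,21.5,54],-9.2); print(s['moment'])
im=r.capture('side')[:,:,::-1].copy(); a=cv2.resize(im[165:225,240:310],None,fx=8,fy=8,interpolation=cv2.INTER_CUBIC)
cv2.imwrite('pics/side16.png',a)
im=r.capture('wrist')[:,:,::-1].copy(); cv2.imwrite('pics/wrist16.png',im)
# button height from the free side view
t=cv2.imread('pics/side0.png'); cv2.imwrite('pics/side0b.png',cv2.resize(t[185:225,250:300],None,fx=12,fy=12,interpolation=cv2.INTER_CUBIC))
```

```text
18.13 [521.6  21.8  60.9] [179.95  -0.2   -8.97] F [-11.5   3.2  26.1] w 0.6
need [-1.4 -0.3 -6.9] mm, rotvec [ 0.0013  0.0033 -0.004 ]
[ 0.67455994  4.04568689 -0.06731555]
```

View pics/side16.png

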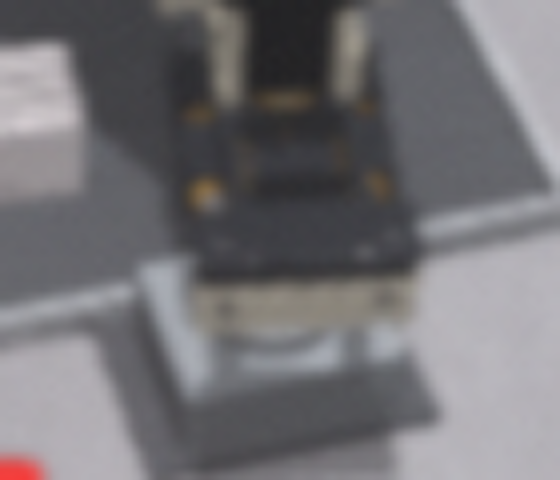

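View pics/wrist16.png

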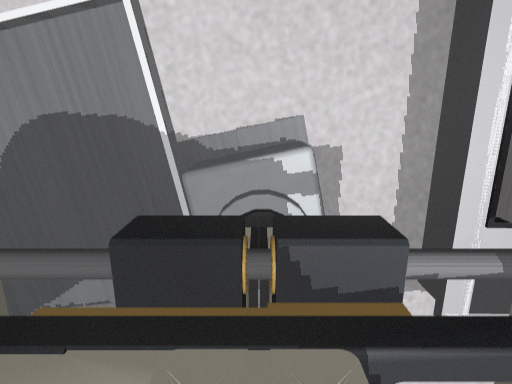

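View pics/side0b.png

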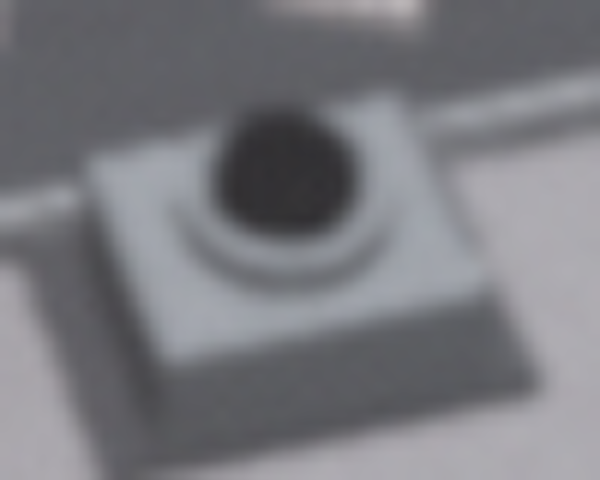

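The closed fingers are narrow and sit well inside the disc, so they can't be on the bezel. I'll ease off in small steps and compare the spring's travel with 6 mm.

Call:
{"name": "carry_out", "arguments": {"plan": [[0,0,0,0,0,0],[0,0,0.001,0,0,0]]}}

```text
time_s: 18.4
tcp_pos: [0.5214, 0.0218, 0.0636]
eef_rot: [180.0, -0.3, -8.9]
contact_force: [-0.8, 0.4, 3.2]
gripper_width: 0.0007
```

Call:
{"name": "carry_out", "arguments": {"plan": [[0,0,0.001,0,0,0],[0,0,0.0,0,0,0]]}}

```text
time_s: 18.57
tcp_pos: [0.5214, 0.0218, 0.0651]
eef_rot: [180.0, -0.3, -8.9]
contact_force: [-1.2, 0.2, 3.0]
gripper_width: 0.0005
```

Call:
{"name": "carry_out", "arguments": {"plan": [[0,0,0.0015,0,0,0],[0,0,0.0,0,0,0]]}}

```text
time_s: 18.73
tcp_pos: [0.5215, 0.0218, 0.0665]
eef_rot: [180.0, -0.3, -8.9]
contact_force: [-0.3, -0.5, 2.2]
gripper_width: 0.0005
```

Call:
{"name": "carry_out", "arguments": {"plan": [[0,0,0.0015,0,0,0],[0,0,0.0,0,0,0]]}}

```text
time_s: 18.9
tcp_pos: [0.5216, 0.0219, 0.0676]
eef_rot: [180.0, -0.3, -8.9]
contact_force: [0.4, 0.5, -0.2]
gripper_width: 0.0004
```

Call:
{"name": "carry_out", "arguments": {"plan": [[0,0,0.0015,0,0,0],[0,0,0.0,0,0,0]]}}

```text
time_s: 19.07
tcp_pos: [0.5215, 0.0219, 0.0687]
eef_rot: [180.0, -0.2, -8.9]
contact_force: [0.4, 0.5, 0.1]
gripper_width: 0.0006
```

Spring force lasted from the stop at about 60.8 mm up to about 67 mm. That is 6 mm of travel, so the button went fully down and has sprung back. Retreating for a last look.

Call:
{"name": "carry_out", "arguments": {"plan": [[0,0,0.02,0,0,0],[0,0,0.035,0,0,0],[0,0,0.035,0,0,0],[0,0.01,0.035,0,0,0],[0,0.03,0.02,0,0,0],[0,0.035,0,0,0,0],[0,0.02,0,0,0,0],[0,0,0,0,0,0],[0,0,0,0,0,0]]}}

```text
time_s: 19.82
tcp_pos: [0.5182, 0.1194, 0.2201]
eef_rot: [-180.0, -0.0, -9.2]
contact_force: [-0.5, 0.3, -0.0]
gripper_width: 0.0004
```

Run:
```python
from h import *
st()
im=r.capture('side')[:,:,::-1].copy(); cv2.imwrite('pics/side17.png',cv2.resize(im[110:350,190:380],None,fx=2.5,fy=2.5,interpolation=cv2.INTER_CUBIC))
im=r.capture('top')[:,:,::-1].copy(); cv2.imwrite('pics/top17.png',cv2.resize(im[115:225,300:430],None,fx=5,fy=5,interpolation=cv2.INTER_CUBIC))
```

```text
19.82 [518.2 119.4 220.1] [-1.80e+02 -2.00e-02 -9.16e+00] F [-0.5  0.3 -0. ] w 0.4
```

View pics/side17.png

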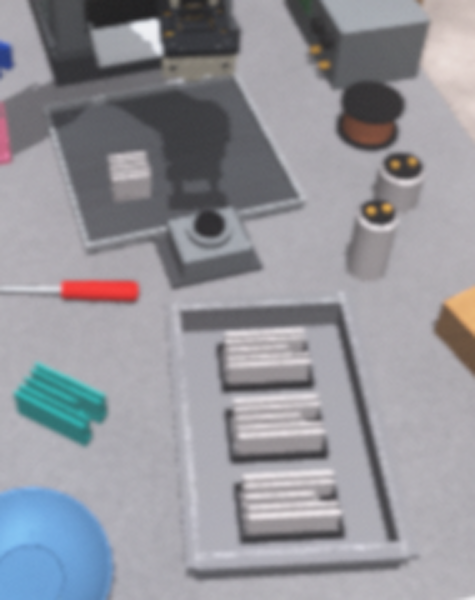

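View pics/top17.png

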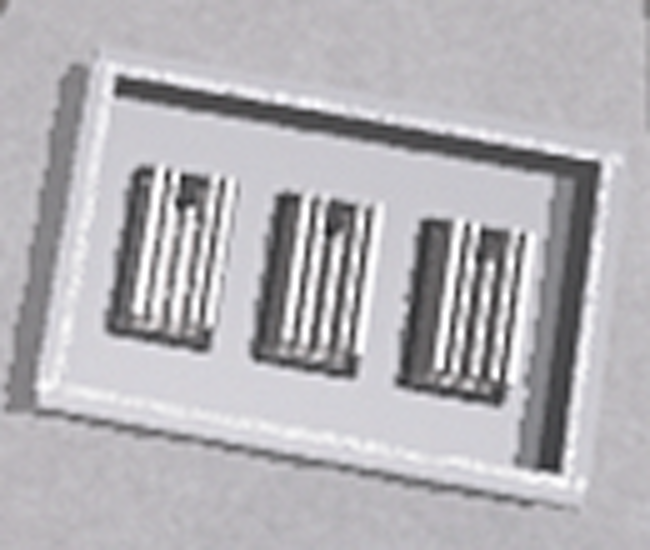

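Both views show three sinks seated alike, with notches over the keys at the +x end. The offcut is still in the tray, the button is up and the arm is clear. Handing in.

```bash
python3 -c "
from plant import r
print(r.close_job())"
```

```text
the job is handed in; nothing more can be done
None
```

I moved both notched heat sinks into the tote, then pressed and released the reset button. I handed the job in at about 20 s; no verdict is reported.

- **Placing:** The sink nearest the chute went into nest1 and the other into nest2, fins up with each notch over its key. Each was lowered until it touched the nest floor at the expected height, then released. I gripped the first about 27 mm off centre so the gripper body would clear the chute.
- **Button:** It met a hard stop at about z = 60.8 mm and its spring force lasted up to about 67 mm on release. That matches the 6 mm of full travel, and the last side view shows it back up.
- **Last checks:** The final top and side views show all three sinks seated alike. The packed sink, the offcut and the look-alikes I could see had not been moved, and the arm was touching nothing.

**Concerns:**
- **Press force:** When the button bottomed out, the force briefly read 42 N, more than I intended. Only the closed fingertips were in contact, not the arm or gripper body, and it stayed well below the 120 N wrist limit.
- **Button height:** My camera estimate of the button top (60.5 mm) disagreed with the contact measurement (about 67 mm). I relied on the contact measurement.

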